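# Change over the routers in the test cradles

## Robot

A 6-joint arm with a two-finger parallel gripper is mounted at the origin on the work surface. World frame = base frame: x ahead of the robot, y to its left, z up, the work surface at z = 0. Lengths are in m, angles in degrees, forces in N, time in s.
With the tool pointing down it reaches from about 0.35 to 0.875 m from the base axis. Payload 4.2 kg.
Tool frame: the origin (TCP) lies midway between the tips of the shut fingers; the grasp point (between the pads) lies 19 mm behind it (r.pinch_z is the distance from the TCP to the grasp point, in m); z points along the fingers, y is the line along which they close (so a half turn about z gives the same grasp; the last joint's range is limited). The gripper opens to 87 mm and grips with 3 to 60 N. Pads are 19 mm wide; open, the fingers measure 117 mm over their backs; the gripper's body (75 mm by 190 mm) begins 51 mm behind the grasp point.
Start: joints at [82.884, 22.042, 0.453, 0, -68.411, -14.817], TCP at [0.233, 0.58, 0.223] pointing down, gripper open.
Joint ranges: [-179.83, 179.83], [-69.29, 118.12], [-61.27, 80.66], [-181.25, 117.63], [-171.15, -9.14], [-177.46, 177.46]. Speed limits (degrees/s): [159.86, 159.86, 180, 180, 180, 180].

## Interface

Orientations are given as a 3x3 rotation matrix whose columns are the frame's x, y, z axes.
In Python, from station import r, imaging, models gives the robot as it stands. The module is installed in compiled form; this text tells all that it offers.
- The arm moves only by the tool apply_moves, never from a script. Its argument "moves" is a list of rows, each a list of 2 entries, a list of its own where there are three numbers: the shift along the tool's x, y, z in m, then the turn about the tool's z in degrees. A call has 1 to 5 rows; each row shifts and turns the commanded pose from where the row before left it, along the tool's axes as they then stand; what a row does not reach is not made up. A row lasts 1/12 s, in which the tool goes at most 41.7 mm and 7.16 degrees, less where a joint would pass 70% of its speed; a pose out of reach is approached as far as the arm can. A call is refused whole if a number of a shift passes 0.0417 or a number of a turn 7.16, either way. A call with a gripper value outside its range is refused whole. "hand" is the finger opening in m, from 0 to 0.087, set as the call begins (left out, the last holds). The fingers move at their own pace and stop on an object; the grip force is fixed at half the most. Time passes only in rows, so rows that do not move let the fingers close. It gives the time, the measured TCP pose, the force, the opening and the grip force at its end, in the units of the state.
- r.sense(): the state, without advancing time (a new reading comes with each control period).
- imaging.capture(name): name is "side" or "top" or "wrist"; returns a dict with "frame" (384x512x3 uint8, blue, green, red), "intrinsics" (3x3 intrinsics, pixels), "eye" and "orientation" of the camera in the world. Camera axes: x right, y down, z forward; pixel columns grow to the right and rows downward; lengths in m; the calibration is good to about 2 mm. A picture is of the moment at which its call begins. There is no depth.
- r.finish_job(): hands the job in; it is judged then, once.
Trained networks look in a picture, given as the dict that the camera call returned (one of the last four; its "shot" number tells which), for a name from the list of things; names that differ only in an ending like _2 or _b are one class to them, and where a whole thing is asked for, a point or a joint stands for the part that bears it (a point fixed in the world has none). Each returns a list of dicts, best first, with "confidence" (0 to 1); they miss things now and then, are a little off and sometimes report something else, mostly with a low value. They report only what shows in the picture. A call takes as long as a camera call. They do not tell look-alikes from the thing itself.
- models.cut_out(picture, target): "region" (384x512 bool, what is visible of it) and "extent" ([left, top, width, height] as shares, 0 to 1, of the picture: columns of its width, rows of its height, round what is visible of it).
- models.place_of(picture, target): "at" ([column, row] as shares, 0 to 1, of the picture: columns of its width, rows of its height: a listed point, or the origin of a listed thing).
The state is a dict: "time_s": time; "joints": joint angles; "joint_velocities": joint speeds; "effort": joint torques, N m; "tcp_pos": TCP position; "ee_rot": TCP orientation; "wrist_force": force on the tool from outside, world axes, zero at the start; "moment": the same for the moment, N m; "gripper_width": opening from 0.0 (shut) to 1.0 (fully open); "gripper_force": force on a finger pad.
Only numpy, scipy, OpenCV 4.12 (cv2) and the standard library are available. Lean on these libraries where they do the work, as an engineer would, in place of code of your own. Each camera call takes 0.05 s, during which the arm holds its last target. There are 200 camera calls.

## Task

The router in the black shell has finished its test run: swap it with the bare router chassis in the single tray, so that the chassis lies in the cradle the cased router came from and the cased router lies in the tray, and lay every other bare chassis waiting on the bench into a cradle of its own, all of them flat inside the nest rims. Leave each cradle that holds a chassis switched on (cap locked in) and any empty cradle off (cap out); the push-push switches have no lamps and may start either way, so only the height of a cap, seen or felt, tells whether it is in or out. Never handle a router in a cradle that is switched on - click it off first - and leave the shell, meter, dish and screwdriver alone.

Things in the scene. Friction and masses are not known exactly. Their poses are not given: they have to be found in the camera images.
- cased: the finished pocket router in its rounded black metal shell, 104 (its x) x 64 (y, the width to grip) x 24 mm, 0.18 kg, blank white label on top. Origin: centre of its underside, z up. Lies in cradle_a's nest at the start; belongs in the tray at the end. Either way round will do.
- chassis_1: bare router chassis, no shell: flat grey block 98 (its x) x 58 (y, the width to grip) x 16 mm, steel shield and black lamp window on its upper face; 0.11 kg. Origin: centre of its underside, z up. Either way round will do. Lies in the tray at the start; must end in cradle_a, the cradle that the cased router comes out of.
- chassis_2: bare router chassis, no shell: flat grey block 98 (its x) x 58 (y, the width to grip) x 16 mm, steel shield and black lamp window on its upper face; 0.11 kg. Origin: centre of its underside, z up. Either way round will do. Waits on the bench; may be absent (None). May go into either cradle that is left.
- chassis_3: bare router chassis, no shell: flat grey block 98 (its x) x 58 (y, the width to grip) x 16 mm, steel shield and black lamp window on its upper face; 0.11 kg. Origin: centre of its underside, z up. Either way round will do. Waits on the bench; may be absent (None). May go into either cradle that is left.
- cradle_a: one of three like test cradles, fixed to the bench: grey box 186 (x) x 90 (y) x 30 mm high. Origin: centre of its underside; its switch end points to its -x, towards the robot. On the deck is a nest 112 (x) x 72 mm inside, its rim 4 mm thick, 6 mm high and open for 64 mm in the middle of both long sides for the fingers. Holds the cased router at the start.
- nest_a (a point): centre of the nest floor of cradle_a, 27 mm towards the cradle's +x from its middle and 30 mm above the bench; its axes are the cradle's axes
- switch_a (a joint): push-push switch of cradle_a: how far its cap is in (m): 0 = out = off, 0.006 = locked in = on; starts either way. Push it to 9 mm or more below out (dead stop at 9.8 mm) and let go, and it changes over: out to locked in, locked in to out. A push of under 8 mm changes nothing. Spring 2 N at out, 4 N at the bottom; push at 20 mm/s or slower.
- switch_a_top (a point): centre of the top of the round white switch cap (26 mm across) of cradle_a, 62 mm towards the cradle's -x from its middle; moves with the cap: 46 mm above the bench when out, 40 mm when locked in, 36 mm pushed right down. No lamp: only the cap's height tells.
- cradle_b: one of three like test cradles, fixed to the bench: grey box 186 (x) x 90 (y) x 30 mm high. Origin: centre of its underside; its switch end points to its -x, towards the robot. On the deck is a nest 112 (x) x 72 mm inside, its rim 4 mm thick, 6 mm high and open for 64 mm in the middle of both long sides for the fingers. Empty at the start.
- nest_b (a point): centre of the nest floor of cradle_b, 27 mm towards the cradle's +x from its middle and 30 mm above the bench; its axes are the cradle's axes
- switch_b (a joint): push-push switch of cradle_b: how far its cap is in (m): 0 = out = off, 0.006 = locked in = on; starts either way. Push it to 9 mm or more below out (dead stop at 9.8 mm) and let go, and it changes over: out to locked in, locked in to out. A push of under 8 mm changes nothing. Spring 2 N at out, 4 N at the bottom; push at 20 mm/s or slower.
- switch_b_top (a point): centre of the top of the round white switch cap (26 mm across) of cradle_b, 62 mm towards the cradle's -x from its middle; moves with the cap: 46 mm above the bench when out, 40 mm when locked in, 36 mm pushed right down. No lamp: only the cap's height tells.
- cradle_c: one of three like test cradles, fixed to the bench: grey box 186 (x) x 90 (y) x 30 mm high. Origin: centre of its underside; its switch end points to its -x, towards the robot. On the deck is a nest 112 (x) x 72 mm inside, its rim 4 mm thick, 6 mm high and open for 64 mm in the middle of both long sides for the fingers. Empty at the start.
- nest_c (a point): centre of the nest floor of cradle_c, 27 mm towards the cradle's +x from its middle and 30 mm above the bench; its axes are the cradle's axes
- switch_c (a joint): push-push switch of cradle_c: how far its cap is in (m): 0 = out = off, 0.006 = locked in = on; starts either way. Push it to 9 mm or more below out (dead stop at 9.8 mm) and let go, and it changes over: out to locked in, locked in to out. A push of under 8 mm changes nothing. Spring 2 N at out, 4 N at the bottom; push at 20 mm/s or slower.
- switch_c_top (a point): centre of the top of the round white switch cap (26 mm across) of cradle_c, 62 mm towards the cradle's -x from its middle; moves with the cap: 46 mm above the bench when out, 40 mm when locked in, 36 mm pushed right down. No lamp: only the cap's height tells.
- tray: single-unit black tray fixed to the bench, 128 (x) x 92 (y) mm, floor 4 mm thick, with one nest of the same shape and size as those of the cradles (112 x 72 mm inside, rim 6 mm high above the floor, open for 64 mm in the middle of both long sides). Origin: centre of its underside
- tray_nest (a point): centre of the nest floor of the tray, 4 mm above the bench; its axes are the tray's axes
- shell: bystander: an empty black router shell, a flat tube 104 x 64 x 24 mm, lying on the bench; leave it alone. Origin: centre of its underside
- multimeter: bystander: dark multimeter 150 x 78 x 34 mm lying on the bench; leave it alone. Origin: centre of its underside
- dish: bystander: small steel dish for screws, 84 mm across, 24 mm high; leave it alone. Origin: centre of its underside
- driver: bystander: screwdriver with a black handle, 160 mm long, 26 mm thick, lying on the bench; leave it alone. Origin: middle of its length, at the bench
Not all that is in view belongs to the job. What is shaped like the cased but turquoise is not meant.

How it is judged (in metres and radians):
At the end, for the whole second after the job is handed in: cased flat in the tray's nest (within 12 mm), chassis_1 in cradle_a's, every other chassis in a cradle's nest (within 13 mm, underside 2.5 mm, tilt 0.04 rad); switches of cradles with a chassis locked in (4.5 to 7.2 mm), of empty ones out (under 1.5 mm); all at rest (horizontal distance between cased and tray_nest below 0.012 m and z of cased in the frame of tray_nest between -0.004 and 0.0025 m and angle between each of cased, chassis_1's own z axis and vertical below 0.04 rad and horizontal distance between chassis_1 and nest_a below 0.013 m and z of chassis_1 in the frame of nest_a between -0.004 and 0.0025 m and value of joint switch_a between 0.0045 and 0.0072 m and ((horizontal distance between chassis_2 and nest_a below 0.013 m and z of chassis_2 in the frame of nest_a between -0.004 and 0.0025 m and angle between chassis_2's own z axis and vertical below 0.04 rad and value of joint switch_a between 0.0045 and 0.0072 m) or (horizontal distance between chassis_2 and nest_b below 0.013 m and z of chassis_2 in the frame of nest_b between -0.004 and 0.0025 m and angle between chassis_2's own z axis and vertical below 0.04 rad and value of joint switch_b between 0.0045 and 0.0072 m) or (horizontal distance between chassis_2 and nest_c below 0.013 m and z of chassis_2 in the frame of nest_c between -0.004 and 0.0025 m and angle between chassis_2's own z axis and vertical below 0.04 rad and value of joint switch_c between 0.0045 and 0.0072 m)) and ((horizontal distance between chassis_3 and nest_a below 0.013 m and z of chassis_3 in the frame of nest_a between -0.004 and 0.0025 m and angle between chassis_3's own z axis and vertical below 0.04 rad and value of joint switch_a between 0.0045 and 0.0072 m) or (horizontal distance between chassis_3 and nest_b below 0.013 m and z of chassis_3 in the frame of nest_b between -0.004 and 0.0025 m and angle between chassis_3's own z axis and vertical below 0.04 rad and value of joint switch_b between 0.0045 and 0.0072 m) or (horizontal distance between chassis_3 and nest_c below 0.013 m and z of chassis_3 in the frame of nest_c between -0.004 and 0.0025 m and angle between chassis_3's own z axis and vertical below 0.04 rad and value of joint switch_c between 0.0045 and 0.0072 m)) and (value of joint switch_a below 0.0015 m or (horizontal distance between chassis_1 and nest_a below 0.013 m and z of chassis_1 in the frame of nest_a between -0.004 and 0.0025 m and angle between chassis_1's own z axis and vertical below 0.04 rad) or (horizontal distance between chassis_2 and nest_a below 0.013 m and z of chassis_2 in the frame of nest_a between -0.004 and 0.0025 m and angle between chassis_2's own z axis and vertical below 0.04 rad) or (horizontal distance between chassis_3 and nest_a below 0.013 m and z of chassis_3 in the frame of nest_a between -0.004 and 0.0025 m and angle between chassis_3's own z axis and vertical below 0.04 rad)) and (value of joint switch_b below 0.0015 m or (horizontal distance between chassis_1 and nest_b below 0.013 m and z of chassis_1 in the frame of nest_b between -0.004 and 0.0025 m and angle between chassis_1's own z axis and vertical below 0.04 rad) or (horizontal distance between chassis_2 and nest_b below 0.013 m and z of chassis_2 in the frame of nest_b between -0.004 and 0.0025 m and angle between chassis_2's own z axis and vertical below 0.04 rad) or (horizontal distance between chassis_3 and nest_b below 0.013 m and z of chassis_3 in the frame of nest_b between -0.004 and 0.0025 m and angle between chassis_3's own z axis and vertical below 0.04 rad)) and (value of joint switch_c below 0.0015 m or (horizontal distance between chassis_1 and nest_c below 0.013 m and z of chassis_1 in the frame of nest_c between -0.004 and 0.0025 m and angle between chassis_1's own z axis and vertical below 0.04 rad) or (horizontal distance between chassis_2 and nest_c below 0.013 m and z of chassis_2 in the frame of nest_c between -0.004 and 0.0025 m and angle between chassis_2's own z axis and vertical below 0.04 rad) or (horizontal distance between chassis_3 and nest_c below 0.013 m and z of chassis_3 in the frame of nest_c between -0.004 and 0.0025 m and angle between chassis_3's own z axis and vertical below 0.04 rad)) and linear speed of each of cased, chassis_1, chassis_2, chassis_3 below 0.02 m/s); the robot touches nothing.
It fails at once if a router lying in (or within 30 mm of) the nest of a cradle is touched with the fingers while that cradle's switch is in ((value of joint switch_a above 0.004 m and ((horizontal distance between cased and nest_a below 0.03 m and z of cased in the frame of nest_a below 0.012 m and contact force between the fingers and cased above 0.5 N) or (horizontal distance between chassis_1 and nest_a below 0.03 m and z of chassis_1 in the frame of nest_a below 0.012 m and contact force between the fingers and chassis_1 above 0.5 N) or (horizontal distance between chassis_2 and nest_a below 0.03 m and z of chassis_2 in the frame of nest_a below 0.012 m and contact force between the fingers and chassis_2 above 0.5 N) or (horizontal distance between chassis_3 and nest_a below 0.03 m and z of chassis_3 in the frame of nest_a below 0.012 m and contact force between the fingers and chassis_3 above 0.5 N))) or (value of joint switch_b above 0.004 m and ((horizontal distance between cased and nest_b below 0.03 m and z of cased in the frame of nest_b below 0.012 m and contact force between the fingers and cased above 0.5 N) or (horizontal distance between chassis_1 and nest_b below 0.03 m and z of chassis_1 in the frame of nest_b below 0.012 m and contact force between the fingers and chassis_1 above 0.5 N) or (horizontal distance between chassis_2 and nest_b below 0.03 m and z of chassis_2 in the frame of nest_b below 0.012 m and contact force between the fingers and chassis_2 above 0.5 N) or (horizontal distance between chassis_3 and nest_b below 0.03 m and z of chassis_3 in the frame of nest_b below 0.012 m and contact force between the fingers and chassis_3 above 0.5 N))) or (value of joint switch_c above 0.004 m and ((horizontal distance between cased and nest_c below 0.03 m and z of cased in the frame of nest_c below 0.012 m and contact force between the fingers and cased above 0.5 N) or (horizontal distance between chassis_1 and nest_c below 0.03 m and z of chassis_1 in the frame of nest_c below 0.012 m and contact force between the fingers and chassis_1 above 0.5 N) or (horizontal distance between chassis_2 and nest_c below 0.03 m and z of chassis_2 in the frame of nest_c below 0.012 m and contact force between the fingers and chassis_2 above 0.5 N) or (horizontal distance between chassis_3 and nest_c below 0.03 m and z of chassis_3 in the frame of nest_c below 0.012 m and contact force between the fingers and chassis_3 above 0.5 N)))).
It fails at once if the empty shell is moved more than 30 mm (distance of shell from where it was at the start of the episode above 0.03 m).
It fails at once if the multimeter is moved more than 30 mm (distance of multimeter from where it was at the start of the episode above 0.03 m).
It fails at once if the steel dish is moved more than 30 mm (distance of dish from where it was at the start of the episode above 0.03 m).
It fails at once if the screwdriver is moved more than 30 mm (distance of driver from where it was at the start of the episode above 0.03 m).
Of chassis_2, chassis_3 only 1 to 2 are there at a start; the rules pass over those that are not, and their reading is None.
At some moment in a run one of chassis_1, chassis_2, chassis_3 may be knocked a few centimetres aside while the robot is not near it.
Once in a run the grip may slacken for a moment while it holds something.
It also fails if it takes over 210 s, if anything falls off the work surface, if the arm or the gripper's body presses on something with over 40 N, if the wrist force passes 120 N, or if a joint passes its speed limit or range.

## Working session

There is one attempt and no reset: what is moved stays moved. The work goes in short steps, Python scripts to look and compute and a tool call to move; the robot and the scene stay as the last step left them, time stands still between calls to the robot, and variables do not carry over. Pictures are saved under pics/ and viewed, at most 14 in all, crops included, and the job is handed in when it is done.

Besides the shell and the picture viewer there is one more tool, called in YAML: its name, and indented under it one key for each argument. apply_moves: Moves the arm, as the interface text tells. Its arguments: {"type":"object","properties":{"moves":{"type":"array"},"hand":{"type":"number"}},"required":["moves"]}

```bash
mkdir -p pics; cat > h.py <<'E'
import numpy as np, cv2
from station import r, imaging, models
def ray(p,uv,z):
    K=np.array(p["intrinsics"]);R=np.array(p["orientation"]);e=np.array(p["eye"])
    d=R@np.linalg.solve(K,[uv[0],uv[1],1.]); return e+d*(z-e[2])/d[2]
def proj(p,X):
    K=np.array(p["intrinsics"]);R=np.array(p["orientation"]);e=np.array(p["eye"])
    c=K@(R.T@(np.array(X)-e)); return c[:2]/c[2]
E
python3 - <<'E'
from h import *
s=r.sense();print(s["time_s"],s["tcp_pos"],s["ee_rot"],r.pinch_z)
for n in("top","side"):
    p=imaging.capture(n);cv2.imwrite(f"pics/{n}0.png",p["frame"]);print(n,p["eye"])
    if n=="top" or 1:
        for t,z in(("cased",.042),("chassis_1",.01),("nest_a",.03),("switch_a_top",.043),("tray_nest",.004),("shell",.01),("multimeter",.01),("dish",.01),("driver",.01)):
            for d in models.place_of(p,t):
                uv=np.array(d["at"])*[512,384]
                print(t,round(d["confidence"],2),uv.round(0),ray(p,uv,z)[:2].round(3))
E
```

```text
0.0 [0.23319737 0.57920015 0.22144802] [[ 9.27563101e-01 -3.73665835e-01 -7.32654759e-04]
 [-3.73666540e-01 -9.27560759e-01 -2.08705162e-03]
 [ 1.00278080e-04  2.20964064e-03 -9.99997554e-01]] 0.0187
top [ 0.34672364 -0.00660351  1.20773237]
cased 0.96 [253. 220.] [0.452 0.023]
cased 0.78 [257. 152.] [0.67  0.009]
cased 0.77 [252. 104.] [0.833 0.021]
chassis_1 0.88 [161. 208.] [0.501 0.318]
chassis_1 0.63 [373. 198.] [ 0.516 -0.358]
chassis_1 0.29 [157. 153.] [0.682 0.338]
nest_a 0.87 [258. 152.] [0.673 0.004]
nest_a 0.63 [306. 150.] [ 0.676 -0.15 ]
nest_a 0.59 [213. 153.] [0.672 0.15 ]
switch_a_top 0.46 [258. 176.] [0.59  0.007]
switch_a_top 0.26 [257. 151.] [0.674 0.008]
tray_nest 0.61 [368. 199.] [ 0.516 -0.343]
shell 0.6 [160. 153.] [0.683 0.327]
multimeter 0.84 [359. 153.] [ 0.667 -0.326]
dish 0.86 [356. 275.] [ 0.28  -0.289]
driver 0.64 [170. 264.] [0.325 0.286]
side [ 0.04352548 -0.58970459  0.70787559]
cased 0.98 [278. 182.] [ 0.688 -0.   ]
cased 0.71 [213. 223.] [ 0.43  -0.008]
cased 0.56 [304. 171.] [ 0.787 -0.02 ]
chassis_1 0.82 [169. 169.] [0.5   0.328]
chassis_1 0.71 [331. 290.] [ 0.511 -0.345]
nest_a 0.95 [241. 166.] [0.674 0.154]
nest_a 0.92 [274. 189.] [ 0.665 -0.008]
nest_a 0.73 [171. 173.] [0.483 0.282]
nest_a 0.7 [315. 206.] [ 0.694 -0.142]
switch_a_top 0.42 [252. 196.] [0.583 0.002]
switch_a_top 0.27 [292. 217.] [ 0.601 -0.139]
tray_nest 0.74 [330. 291.] [ 0.514 -0.342]
shell 0.97 [207. 150.] [0.668 0.335]
shell 0.67 [370. 253.] [ 0.673 -0.342]
shell 0.6 [274. 186.] [0.694 0.019]
shell 0.41 [251. 197.] [0.603 0.03 ]
multimeter 0.98 [366. 254.] [ 0.666 -0.338]
dish 0.78 [244. 337.] [ 0.288 -0.294]
driver 0.72 [128. 204.] [0.313 0.261]
```

```bash
python3 - <<'E'
import cv2
a=cv2.imread("pics/top0.png");cv2.imwrite("pics/top0c.png",cv2.resize(a[80:300,110:410],None,fx=2.66,fy=2.66,interpolation=cv2.INTER_CUBIC))
b=cv2.imread("pics/side0.png");cv2.imwrite("pics/side0c.png",cv2.resize(b,(800,600),interpolation=cv2.INTER_CUBIC))
E
```

```text
(no output)
```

View pics/top0c.png

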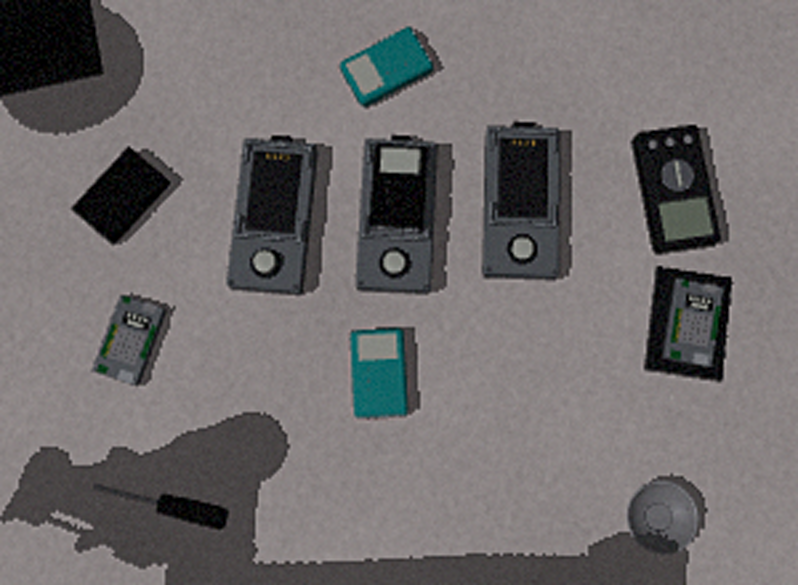

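View pics/side0c.png

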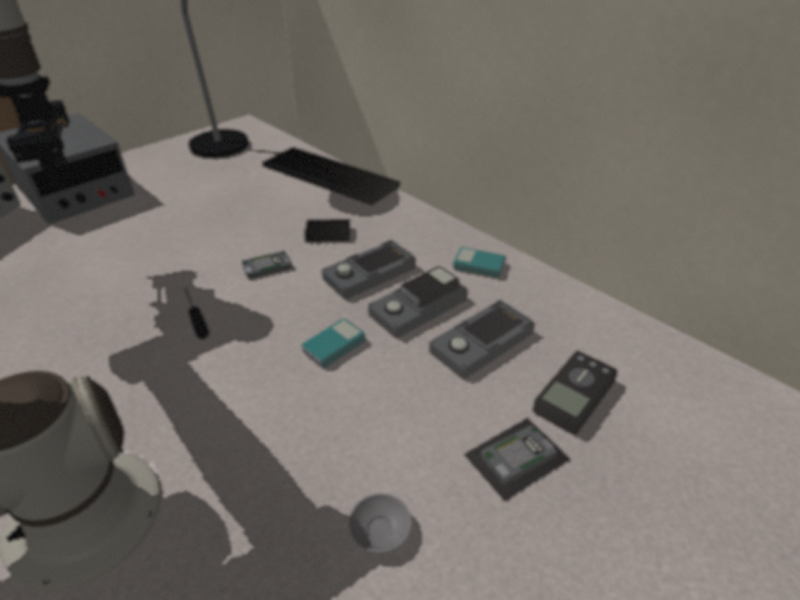

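```bash
cat >> h.py <<'E'
def plan(x,y,z,yaw=None,lim=.0415):
    s=r.sense();R=np.array(s["ee_rot"]);t=np.degrees(np.arctan2(R[1,0],R[0,0]));p=np.array(s["tcp_pos"])
    d=np.array([x,y,z])-p;turn=0 if yaw is None else -((yaw-t+180)%360-180)
    a=np.radians(t if yaw is None else yaw)
    sh=np.array([d[0]*np.cos(a)+d[1]*np.sin(a), d[0]*np.sin(a)-d[1]*np.cos(a), -d[2]])
    n=int(np.ceil(max(abs(sh)).max()/lim)) or 1
    print("tcp",p.round(4),"yaw",round(t,1),"turn",round(turn,2),"shift(after turn)",sh.round(4),"n",n,"per row",(sh/n).round(4))
E
python3 - <<'E'
from h import *
p=imaging.capture("wrist");print(p["eye"],np.array(p["orientation"]).round(3),p["intrinsics"])
plan(.52,.22,.30,0)
E
```

```text
[0.29574392 0.5556262  0.38427317] [[-0.374 -0.898 -0.232]
 [-0.928  0.362  0.093]
 [ 0.001  0.25  -0.968]] [[308.26376476   0.         256.31563089]
 [  0.         308.26376476 197.97643727]
 [  0.           0.           1.        ]]
tcp [0.2334 0.5797 0.2225] yaw -21.9 turn -21.93 shift(after turn) [ 0.2866  0.3597 -0.0775] n 9 per row [ 0.0318  0.04   -0.0086]
```

apply_moves:
  moves:
    - [[0, 0, -0.014], -5.5]
    - [[0, 0, -0.014], -5.5]
    - [[0, 0, -0.014], -5.5]
    - [[0, 0, -0.014], -5.43]
    - [[0.0305, 0.04, 0], 0]

```text
time_s: 1.47
tcp_pos: [0.2571, 0.5516, 0.2807]
ee_rot: [[1.0, 0.009, 0.002], [0.009, -1.0, 0.007], [0.002, -0.007, -1.0]]
wrist_force: [1.1, 0.3, 0.5]
gripper_width: 1.001
gripper_force: 0.0
```

apply_moves:
  moves:
    - [[0.0305, 0.04, 0], 0]
    - [[0.0305, 0.04, 0], 0]
    - [[0.0305, 0.04, 0], 0]
    - [[0.0305, 0.04, 0], 0]
    - [[0.0305, 0.04, 0], 0]

```text
time_s: 1.88
tcp_pos: [0.3857, 0.3792, 0.2789]
ee_rot: [[1.0, 0.001, 0.0], [0.001, -1.0, 0.0], [0.0, -0.0, -1.0]]
wrist_force: [1.2, 0.7, 0.8]
gripper_width: 1.002
gripper_force: 0.0
```

apply_moves:
  moves:
    - [[0.0305, 0.04, 0], 0]
    - [[0.0305, 0.04, 0], 0]
    - [[0.0305, 0.04, 0], 0]
    - [[0.0305, 0.04, 0], 0]
    - [[0.0305, 0.04, 0], 0]

```text
time_s: 2.3
tcp_pos: [0.5122, 0.2134, 0.279]
ee_rot: [[1.0, 0.0, 0.001], [0.0, -1.0, 0.0], [0.001, -0.0, -1.0]]
wrist_force: [0.6, 1.0, -0.2]
gripper_width: 0.999
gripper_force: 0.0
```

```bash
cat >> h.py <<'E'
def look(p):
    for t,z in(("cased",.030),("chassis_1",.0),("nest_a",.03),("switch_a_top",.043),("tray_nest",.004)):
        for d in models.place_of(p,t):
            uv=np.array(d["at"])*[512,384]
            print(t,round(d["confidence"],2),uv.round(1),ray(p,uv,z)[:2].round(4))
E
python3 - <<'E'
from h import *
p=imaging.capture("wrist");cv2.imwrite("pics/w1.png",p["frame"]);print(r.sense()["time_s"],r.sense()["tcp_pos"])
cv2.imwrite("pics/w1b.png",cv2.resize(p["frame"],(800,600),interpolation=cv2.INTER_CUBIC))
look(p)
E
```

```text
2.35 [0.51538949 0.20846175 0.27869076]
cased 0.93 [434.5  38.3] [ 0.6737 -0.0017]
cased 0.72 [380.7 202.9] [0.4665 0.0427]
nest_a 0.75 [308.5  33.2] [0.6793 0.1515]
switch_a_top 0.79 [424.8 114. ] [0.5848 0.0048]
tray_nest 0.26 [308.5  33.4] [0.6854 0.1475]
```

View pics/w1b.png

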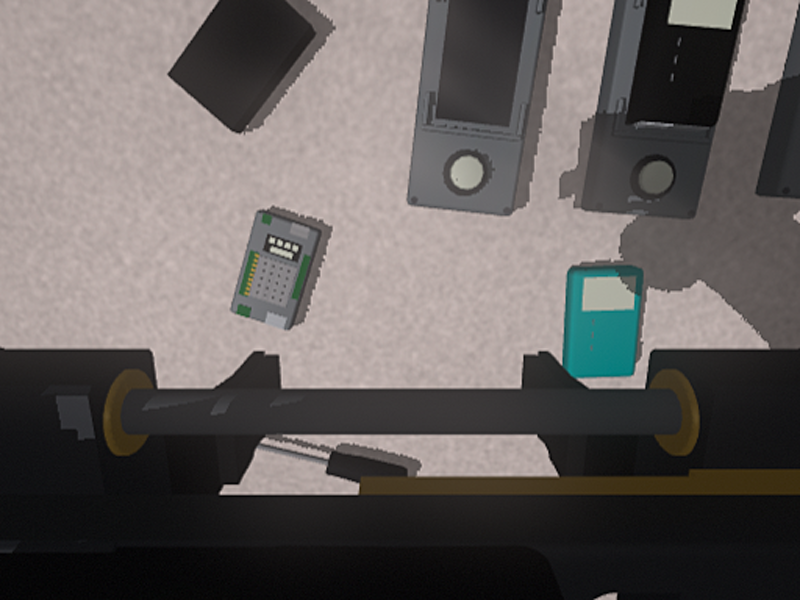

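apply_moves:
  moves:
    - [[0.02, 0.0416, -0.004], 0]
    - [[0.02, 0.0416, -0.004], 0]
    - [[0.02, 0.0416, -0.004], 0]
    - [[0.02, 0.0416, -0.004], 0]
    - [[0.02, 0.0416, -0.004], 0]

```text
time_s: 3.02
tcp_pos: [0.6015, 0.0286, 0.2971]
ee_rot: [[1.0, 0.004, 0.001], [0.004, -1.0, 0.0], [0.001, -0.0, -1.0]]
wrist_force: [0.7, 0.8, 0.6]
gripper_width: 0.997
gripper_force: 0.0
```

apply_moves:
  moves:
    - [[0, 0, 0], 0]
    - [[0, 0, 0], 0]
    - [[0, 0, 0], 0]

```text
time_s: 3.27
tcp_pos: [0.6009, 0.0295, 0.2963]
ee_rot: [[1.0, 0.001, -0.0], [0.001, -1.0, 0.0], [-0.0, -0.0, -1.0]]
wrist_force: [0.1, -0.2, -0.4]
gripper_width: 1.004
gripper_force: 0.0
```

```bash
python3 - <<'E'
from h import *
p=imaging.capture("wrist");cv2.imwrite("pics/w2.png",p["frame"]);print(r.sense()["time_s"],r.sense()["tcp_pos"])
np.savez("w2.npz",**{k:p[k] for k in("frame","intrinsics","eye","orientation")})
cv2.imwrite("pics/w2b.png",cv2.resize(p["frame"][:240],(800,375),interpolation=cv2.INTER_CUBIC))
look(p)
E
```

```text
3.3167 [0.60076079 0.02989228 0.29648636]
cased 0.8 [255.3 256.2] [0.4668 0.032 ]
cased 0.73 [168.7 128. ] [0.6553 0.1493]
cased 0.66 [279.9 113.8] [ 0.674  -0.0009]
cased 0.36 [165.9 109.5] [0.6794 0.1514]
chassis_1 0.83 [498.4 223.4] [ 0.509  -0.3492]
nest_a 0.95 [164.7 111.7] [0.6765 0.1532]
nest_a 0.59 [389.4 102.4] [ 0.6888 -0.146 ]
switch_a_top 0.79 [274.1 180.4] [0.5858 0.0061]
switch_a_top 0.71 [498.3 222.4] [ 0.5254 -0.3131]
tray_nest 0.8 [494.6 223.4] [ 0.5104 -0.34  ]
```

View pics/w2b.png

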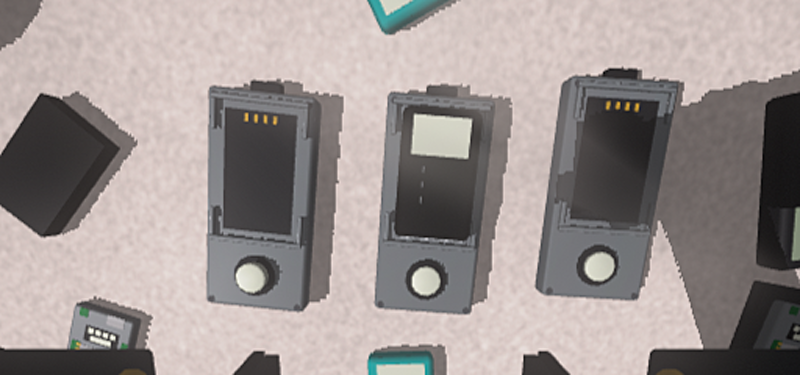

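```bash
cat > fit.py <<'E'
from h import *
from scipy.optimize import minimize
def rect(cx,cy,w,h,z,n=60,gap=0):
    t=np.linspace(-.5,.5,n);o=[]
    for s in(-.5,.5):
        a=t[np.abs(t*w)>gap/2]
        o+= [(cx+w*u,cy+h*s,z) for u in a]+[(cx+w*s,cy+h*u,z) for u in t]
    return np.array(o)
CR=np.vstack([rect(0,0,.186,.09,.03),rect(.027,0,.112,.072,.036,gap=.064),rect(.027,0,.12,.08,.036,gap=.064)])
TR=np.vstack([rect(0,0,.128,.092,.004),rect(0,0,.112,.072,.01,gap=.064)])
CH=rect(0,0,.098,.058,.016); CS=rect(0,0,.104,.064,.020)
def fit(p,M,x0,z=0,tr=.012,k=1):
    g=cv2.GaussianBlur(p["frame"],(3,3),0);e=cv2.Canny(g,30,80)
    D=np.minimum(cv2.distanceTransform(255-e,cv2.DIST_L2,5),6)
    K=np.array(p["intrinsics"]);R=np.array(p["orientation"]);eye=np.array(p["eye"])
    def f(q):
        c,s=np.cos(q[2]),np.sin(q[2]);X=M@np.array([[c,s,0],[-s,c,0],[0,0,1]])+[q[0],q[1],z]
        u=(X-eye)@R@K.T;u=u[:,:2]/u[:,2:]
        return cv2.remap(D.astype(np.float32),u[:,0].astype(np.float32)[None],u[:,1].astype(np.float32)[None],1,borderValue=3).mean()
    best=None
    for dx in(-tr,0,tr):
        for dy in(-tr,0,tr):
            for da in(-.1,0,.1):
                o=minimize(f,[x0[0]+dx,x0[1]+dy,x0[2]+da],method="Nelder-Mead",options=dict(initial_simplex=np.array([x0[0]+dx,x0[1]+dy,x0[2]+da])+np.array([[0,0,0],[.006,0,0],[0,.006,0],[0,0,.06]])))
                if best is None or o.fun<best.fun:best=o
    return best.x,best.fun
def capz(p,q,frame=None):
    # white blob centroid near the cap, LS height on cradle axis
    c,s=np.cos(q[2]),np.sin(q[2]);X=np.array([q[0]-.062*c,q[1]-.062*s,.043])
    u=proj(p,X);h=cv2.cvtColor(p["frame"],cv2.COLOR_BGR2GRAY)
    y,x=np.mgrid[:384,:512];m=(h>130)&((x-u[0])**2+(y-u[1])**2<14**2)
    cc=np.array([x[m].mean(),y[m].mean()])
    uo=proj(p,X+[0,0,.003]);ui=proj(p,X-[0,0,.003])
    return cc.round(1),uo.round(1),ui.round(1),int(m.sum())
E
python3 - <<'E'
from fit import *
p=dict(np.load("w2.npz"))
for n,x0 in(("B",(.648,.15,0)),("A",(.648,.003,0)),("C",(.66,-.147,-.1))):
    q,e=fit(p,CR,x0);print(n,q.round(4),round(e,2),capz(p,q))
E
```

```text
B [ 0.6536  0.1515 -0.1107] 0.98 (array([159.4, 177.7]), array([162.1, 176.2]), array([163.4, 175.4]), 293)
A [ 0.6493  0.004  -0.0737] 0.93 (array([272.2, 179.5]), array([272.5, 179.6]), array([272.3, 178.8]), 265)
C [ 0.6618 -0.1475 -0.057 ] 0.87 (array([383.2, 170.3]), array([385.6, 170.7]), array([383.9, 170. ]), 283)
```

apply_moves:
  moves:
    - [[-0.016, -0.026, 0.0413], 0]
    - [[-0.016, -0.026, 0.0413], 0]
    - [[-0.016, -0.026, 0.0413], 0]
    - [[-0.016, -0.026, 0.0413], 0]
    - [[-0.016, -0.026, 0.0413], 0]
  hand: 0.087

```text
time_s: 3.98
tcp_pos: [0.5354, 0.1349, 0.1282]
ee_rot: [[1.0, 0.001, 0.001], [0.001, -1.0, 0.001], [0.001, -0.001, -1.0]]
wrist_force: [0.3, 0.5, 0.0]
gripper_width: 1.0
gripper_force: 0.0
```

apply_moves:
  moves:
    - [[0, 0, 0], 0]
    - [[0, 0, 0], 0]
    - [[0, 0, 0], 0]
    - [[0, 0, 0], 0]

```text
time_s: 4.32
tcp_pos: [0.5379, 0.1341, 0.1307]
ee_rot: [[1.0, 0.0, 0.004], [0.0, -1.0, 0.001], [0.004, -0.001, -1.0]]
wrist_force: [-0.5, -0.3, 0.0]
gripper_width: 1.004
gripper_force: 0.0
```

```bash
python3 - <<'E'
from fit import *
p=imaging.capture("wrist");cv2.imwrite("pics/w3.png",p["frame"]);print(r.sense()["time_s"],r.sense()["tcp_pos"])
np.savez("w3.npz",**{k:p[k] for k in("frame","intrinsics","eye","orientation")})
# overlay: all three cradles on w2, stacked above w3 crop
P=dict(np.load("w2.npz"));f=cv2.resize(P["frame"],None,fx=1.5,fy=1.5,interpolation=2)
for q in((.6536,.1515,-.1107),(.6493,.004,-.0737),(.6618,-.1475,-.057)):
    c,s=np.cos(q[2]),np.sin(q[2]);print(capz(p,q) if q[1]>0 else "")
    for X in CR@np.array([[c,s,0],[-s,c,0],[0,0,1]])+[q[0],q[1],0]:
        u=proj(P,X)*1.5;cv2.circle(f,(int(u[0]+.5),int(u[1]+.5)),0,(0,0,255),-1)
g=cv2.resize(p["frame"],None,fx=1.5,fy=1.5,interpolation=2)
cv2.imwrite("pics/w3b.png",np.vstack([f[40:310],g[:330]]))
E
```

```text
4.3667 [0.5378251  0.13383351 0.13074274]
(array([225.8, 136.6]), array([227., 136.]), array([227.7, 135.7]), 527)
(array([nan, nan]), array([417. , 141.8]), array([413.2, 141.3]), 0)
fit.py:32: RuntimeWarning: Mean of empty slice.
  cc=np.array([x[m].mean(),y[m].mean()])
  ret = ret.dtype.type(ret / rcount)
```

View pics/w3b.png

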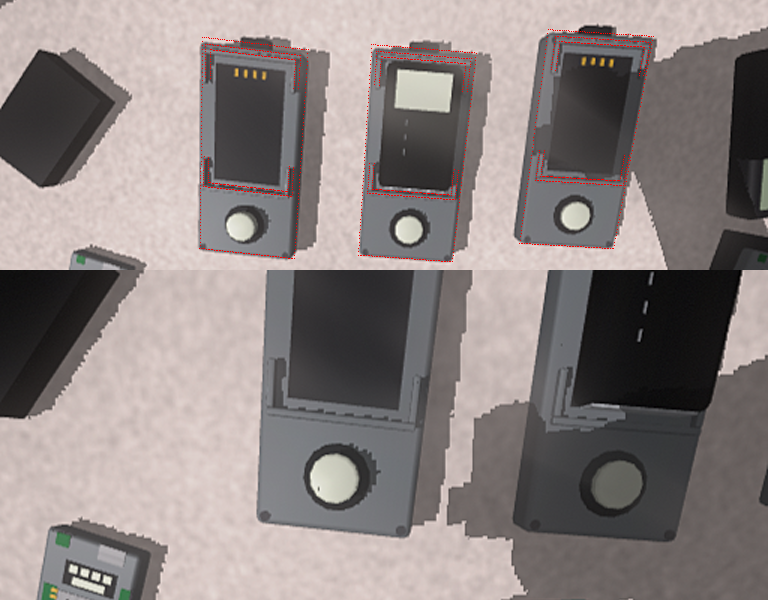

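```bash
python3 - <<'E'
from fit import *
p=dict(np.load("w3.npz"))
print(p["eye"])
for n,x0 in(("B",(.6536,.1515,-.11)),("A",(.6493,.004,-.0737))):
    q,e=fit(p,CR,x0,tr=.006);c,s=np.cos(q[2]),np.sin(q[2]);X=np.array([q[0]-.062*c,q[1]-.062*s,.030])
    # ring centre at deck, out, in
    print(n,q.round(4),round(e,2),[proj(p,X+[0,0,h]).round(1) for h in(0,.01,.016)])
h=cv2.cvtColor(p["frame"],cv2.COLOR_BGR2GRAY);h3=p["frame"].astype(int)
y,x=np.mgrid[:384,:512]
for u,th in(((411,142),75),((223,138),130)):
    m=(h>th)&((x-u[0])**2+(y-u[1])**2<21**2)
    n,l,st,ce=cv2.connectedComponentsWithStats(m.astype(np.uint8));k=l[int(u[1]),int(u[0])];print(st[k],ce[k])
E
```

```text
[0.60453302 0.13505081 0.29267317]
B [ 0.652   0.1554 -0.1109] 1.84 [array([224.2, 137. ]), array([222.9, 137.6]), array([222.1, 138.1])]
A [ 0.6485  0.0044 -0.0903] 2.48 [array([405.6, 141.4]), array([411.4, 142.3]), array([415.1, 142.8])]
[395 127  33  32 831] [411.06859206 142.66425993]
[207 123  32  33 820] [222.23292683 138.65853659]
```

apply_moves:
  moves:
    - [[-0.0045, 0.0311, 0], 0]
    - [[-0.0045, 0.0311, 0], 0]
    - [[-0.0045, 0.0311, 0], 0]
    - [[-0.0045, 0.0311, 0], 0]
    - [[0, 0, 0], 0]
  hand: 0

```text
time_s: 4.78
tcp_pos: [0.5176, 0.005, 0.1302]
ee_rot: [[1.0, -0.006, 0.001], [-0.006, -1.0, 0.0], [0.001, -0.0, -1.0]]
wrist_force: [-0.1, -0.4, -1.0]
gripper_width: 0.706
gripper_force: 0.0
```

apply_moves:
  moves:
    - [[0, 0, 0.01], 0]
    - [[0, 0, 0], 0]
    - [[0, 0, 0], 0]

```text
time_s: 5.03
tcp_pos: [0.5185, 0.0096, 0.1187]
ee_rot: [[1.0, 0.0, -0.0], [0.0, -1.0, -0.0], [-0.0, 0.0, -1.0]]
wrist_force: [-0.4, -0.0, 0.2]
gripper_width: 0.479
gripper_force: 0.0
```

```bash
cat >> fit.py <<'E'
def caps(p,q,th=130):
    c,s=np.cos(q[2]),np.sin(q[2]);X=np.array([q[0]-.062*c,q[1]-.062*s,.030])
    pr=[proj(p,X+[0,0,h]) for h in(0,.01,.016)];u=pr[1]
    h=cv2.cvtColor(p["frame"],cv2.COLOR_BGR2GRAY);y,x=np.mgrid[:384,:512]
    m=(h>th)&((x-u[0])**2+(y-u[1])**2<23**2)
    n,l,st,ce=cv2.connectedComponentsWithStats(m.astype(np.uint8));k=1+np.argmax(st[1:,4])
    print(" ring,in,out",np.round(pr,1).tolist(),"cap",st[k],ce[k].round(1))
E
python3 - <<'E'
from fit import *
p=imaging.capture("wrist");cv2.imwrite("pics/w4.png",p["frame"]);print(r.sense()["time_s"],r.sense()["tcp_pos"],r.sense()["gripper_width"])
np.savez("w4.npz",**{k:p[k] for k in("frame","intrinsics","eye","orientation")})
for n,x0 in(("B",(.6525,.1535,-.11)),("C",(.6618,-.1475,-.057)),("A",(.649,.004,-.08))):
    q,e=fit(p,CR,x0,tr=.006);print(n,q.round(4),round(e,2));caps(p,q,75 if n=="A" else 100)
cv2.imwrite("pics/w4b.png",cv2.resize(p["frame"][:240],None,fx=1.5,fy=1.5,interpolation=2))
E
```

```text
5.0833 [0.51869397 0.00988693 0.11891194] 0.43137058547528734
B [ 0.6521  0.1555 -0.1057] 2.04
 ring,in,out [[62.9, 112.1], [54.8, 111.8], [49.6, 111.7]] cap [  32   90   42   45 1179] [ 50.5 113.1]
C [ 0.6615 -0.1472 -0.0604] 2.06
 ring,in,out [[455.0, 99.8], [463.4, 99.0], [468.8, 98.5]] cap [446  82  35  35 921] [463.   99.4]
A [ 0.6485  0.0044 -0.0733] 1.84
 ring,in,out [[258.5, 117.0], [258.6, 117.0], [258.6, 117.0]] cap [ 238   94   44   42 1273] [259.3 114.3]
```

View pics/w4b.png

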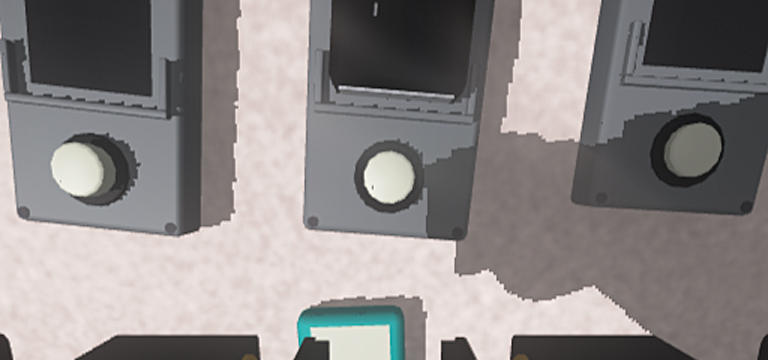

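apply_moves:
  moves:
    - [[0.034, 0, 0], 0]
    - [[0.034, 0, 0], 0]
    - [[0, 0, 0.02], 0]
    - [[0, 0, 0.02], 0]
    - [[0, 0, 0.02], 0]

```text
time_s: 5.5
tcp_pos: [0.5874, 0.0105, 0.0583]
ee_rot: [[1.0, 0.001, 0.001], [0.001, -1.0, 0.0], [0.001, -0.0, -1.0]]
wrist_force: [-0.7, -0.4, 0.2]
gripper_width: 0.059
gripper_force: 0.0
```

apply_moves:
  moves:
    - [[0, 0, 0.003], 0]
    - [[0, 0, 0.003], 0]
    - [[0, 0, 0.003], 0]
    - [[0, 0, 0.003], 0]
    - [[0, 0, 0.002], 0]

```text
time_s: 5.92
tcp_pos: [0.587, 0.0097, 0.0459]
ee_rot: [[1.0, 0.0, 0.002], [0.0, -1.0, 0.0], [0.002, -0.0, -1.0]]
wrist_force: [-0.0, 0.0, 0.3]
gripper_width: 0.005
gripper_force: 0.0
```

apply_moves:
  moves:
    - [[0, 0, 0.0016], 0]
    - [[0, 0, 0.0016], 0]
    - [[0, 0, 0.0016], 0]
    - [[0, 0, 0.0016], 0]
    - [[0, 0, 0.0016], 0]

```text
time_s: 6.33
tcp_pos: [0.5866, 0.0093, 0.0377]
ee_rot: [[1.0, 0.0, 0.001], [0.0, -1.0, 0.0], [0.001, -0.0, -1.0]]
wrist_force: [-1.8, -0.1, 4.0]
gripper_width: 0.005
gripper_force: 2.1
```

apply_moves:
  moves:
    - [[0, 0, 0.0016], 0]
    - [[0, 0, 0.0016], 0]
    - [[0, 0, 0], 0]

```text
time_s: 6.58
tcp_pos: [0.5867, 0.0093, 0.0365]
ee_rot: [[1.0, 0.001, 0.001], [0.001, -1.0, -0.001], [0.001, 0.001, -1.0]]
wrist_force: [-4.3, 0.2, 16.3]
gripper_width: 0.007
gripper_force: 8.3
```

apply_moves:
  moves:
    - [[0, 0, -0.002], 0]
    - [[0, 0, -0.002], 0]
    - [[0, 0, -0.002], 0]
    - [[0, 0, -0.0015], 0]
    - [[0, 0, 0], 0]

```text
time_s: 7.0
tcp_pos: [0.5866, 0.0093, 0.0416]
ee_rot: [[1.0, 0.0, 0.001], [0.0, -1.0, 0.0], [0.001, -0.0, -1.0]]
wrist_force: [-0.7, -0.1, 3.7]
gripper_width: 0.003
gripper_force: 1.4
```

apply_moves:
  moves:
    - [[0, 0, -0.02], 0]
    - [[0, 0, -0.03], 0]
    - [[0.0033, 0.038, 0], 0]
    - [[0.0033, 0.038, 0], 0]
    - [[0.0033, 0.038, 0], 0]

```text
time_s: 7.42
tcp_pos: [0.5963, -0.1052, 0.0913]
ee_rot: [[1.0, 0.002, 0.0], [0.002, -1.0, 0.0], [0.0, -0.0, -1.0]]
wrist_force: [0.4, -0.4, -0.3]
gripper_width: 0.003
gripper_force: 0.0
```

apply_moves:
  moves:
    - [[0.0032, 0.039, 0], 0]
    - [[0, 0, 0.02], 0]
    - [[0, 0, 0.02], 0]
    - [[0, 0, 0], 0]
    - [[0, 0, 0], 0]

```text
time_s: 7.83
tcp_pos: [0.5983, -0.1439, 0.0497]
ee_rot: [[1.0, -0.0, -0.004], [-0.0, -1.0, -0.0], [-0.004, 0.0, -1.0]]
wrist_force: [-0.1, -0.1, 0.9]
gripper_width: 0.002
gripper_force: 0.0
```

apply_moves:
  moves:
    - [[0, 0, 0.002], 0]
    - [[0, 0, 0.002], 0]
    - [[0, 0, 0.0016], 0]
    - [[0, 0, 0.0014], 0]
    - [[0, 0, 0], 0]

```text
time_s: 8.25
tcp_pos: [0.5995, -0.1434, 0.0445]
ee_rot: [[1.0, 0.0, 0.0], [0.0, -1.0, 0.0], [0.0, -0.0, -1.0]]
wrist_force: [-0.0, -0.1, -0.0]
gripper_width: 0.002
gripper_force: 0.0
```

apply_moves:
  moves:
    - [[0, 0, 0.0016], 0]
    - [[0, 0, 0.0016], 0]
    - [[0, 0, 0.0016], 0]
    - [[0, 0, 0.0016], 0]
    - [[0, 0, 0.0016], 0]

```text
time_s: 8.67
tcp_pos: [0.5996, -0.1437, 0.0368]
ee_rot: [[1.0, 0.0, 0.0], [0.0, -1.0, -0.0], [0.0, 0.0, -1.0]]
wrist_force: [-1.2, 0.9, 3.5]
gripper_width: 0.002
gripper_force: 2.0
```

apply_moves:
  moves:
    - [[0, 0, 0.001], 0]
    - [[0, 0, 0], 0]
    - [[0, 0, 0], 0]

```text
time_s: 8.92
tcp_pos: [0.5996, -0.1437, 0.0366]
ee_rot: [[1.0, 0.0, 0.001], [0.0, -1.0, -0.0], [0.001, 0.0, -1.0]]
wrist_force: [-2.9, 2.4, 8.0]
gripper_width: 0.002
gripper_force: 4.3
```

apply_moves:
  moves:
    - [[0, 0, -0.002], 0]
    - [[0, 0, -0.002], 0]
    - [[0, 0, -0.002], 0]
    - [[0, 0, -0.002], 0]
    - [[0, 0, 0], 0]

```text
time_s: 9.33
tcp_pos: [0.5996, -0.1437, 0.0436]
ee_rot: [[1.0, -0.0, 0.0], [-0.0, -1.0, 0.0], [0.0, -0.0, -1.0]]
wrist_force: [-0.4, 0.7, 1.7]
gripper_width: 0.011
gripper_force: 1.2
```

```bash
python3 - <<'E'
from fit import *
p=dict(np.load("w2.npz"))
print(fit(p,rect(0,0,.104,.064,.022),(.6754,.0023,-.08),z=.03,tr=.004))
b=(p["frame"].max(2)<60);print(ray(p,(283,118),.054))
q=(.6754,.0023,-.08)
E
```

```text
(array([ 0.67684529,  0.00151615, -0.07991312]), np.float64(0.4762051999568939))
[ 0.66856128 -0.00319444  0.054     ]
```

apply_moves:
  moves:
    - [[0, 0, -0.03], 1]
    - [[0, 0, -0.04], 1]
    - [[0.008, -0.02, -0.02], 1]
    - [[0.0135, -0.025, 0], 1]
    - [[0.0135, -0.025, 0], 0.6]
  hand: 0.087

```text
time_s: 9.75
tcp_pos: [0.6391, -0.0756, 0.1353]
ee_rot: [[0.997, -0.083, 0.004], [-0.083, -0.997, 0.0], [0.004, -0.001, -1.0]]
wrist_force: [-0.0, -0.3, -1.3]
gripper_width: 0.3
gripper_force: 0.0
```

apply_moves:
  moves:
    - [[0.0135, -0.025, 0], 0]
    - [[0.0135, -0.025, 0], 0]
    - [[0, 0, 0], 0]
    - [[0, 0, 0], 0]

```text
time_s: 10.08
tcp_pos: [0.6692, -0.0269, 0.132]
ee_rot: [[0.997, -0.078, -0.002], [-0.078, -0.997, -0.0], [-0.002, 0.0, -1.0]]
wrist_force: [-0.4, -0.0, -0.2]
gripper_width: 0.601
gripper_force: 0.0
```

```bash
python3 - <<'E'
from fit import *
p=imaging.capture("wrist");cv2.imwrite("pics/w5.png",p["frame"])
print(r.sense()["time_s"]);plan(.6754,.0023,.13,-4.6)
f=cv2.resize(p["frame"],None,fx=1.5,fy=1.5,interpolation=2);cv2.imwrite("pics/w5b.png",f)
E
```

```text
10.1333
tcp [ 0.6686 -0.0278  0.1322] yaw -4.6 turn 0.03 shift(after turn) [ 0.0044 -0.0306  0.0022] n 1 per row [ 0.0044 -0.0306  0.0022]
```

View pics/w5b.png

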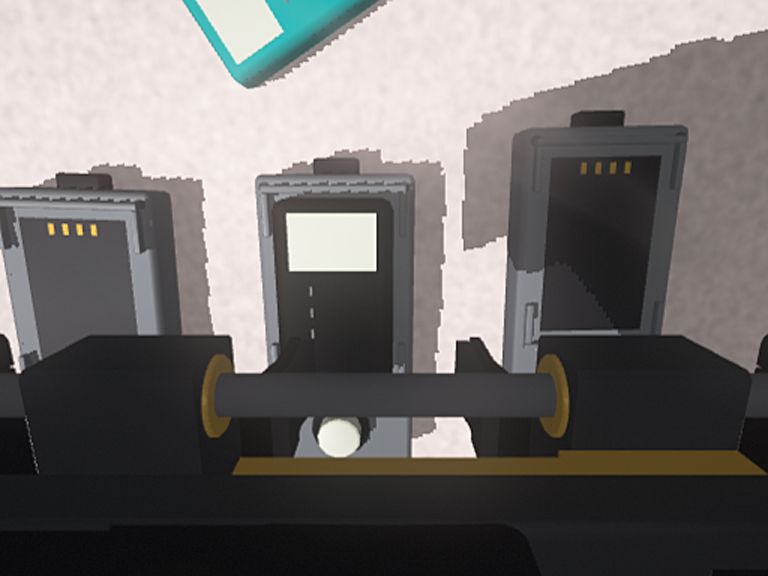

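apply_moves:
  moves:
    - [[0.0058, -0.0301, 0], 0]
    - [[0, 0, 0], 0]
    - [[0, 0, 0.03], 0]
    - [[0, 0, 0.03], 0]
    - [[0, 0, 0.02], 0]

```text
time_s: 10.55
tcp_pos: [0.6752, 0.0003, 0.0508]
ee_rot: [[0.997, -0.082, -0.003], [-0.082, -0.997, 0.0], [-0.003, 0.0, -1.0]]
wrist_force: [-1.2, 0.6, -0.3]
gripper_width: 0.974
gripper_force: 0.0
```

apply_moves:
  moves:
    - [[0, 0, 0.01], 0]
    - [[0, 0, 0.0075], 0]
    - [[0, 0, 0], 0]
    - [[0, 0, 0], 0]

```text
time_s: 10.88
tcp_pos: [0.6779, 0.001, 0.0367]
ee_rot: [[0.997, -0.08, 0.001], [-0.08, -0.997, -0.0], [0.001, 0.0, -1.0]]
wrist_force: [0.1, 0.2, 0.3]
gripper_width: 0.994
gripper_force: 0.0
```

apply_moves:
  moves:
    - [[0, 0, 0], 0]
    - [[0, 0, 0], 0]
    - [[0, 0, 0], 0]
    - [[0, 0, 0], 0]
    - [[0, 0, 0], 0]
  hand: 0.05

```text
time_s: 11.3
tcp_pos: [0.6775, 0.0013, 0.0366]
ee_rot: [[0.997, -0.08, 0.001], [-0.08, -0.997, -0.0], [0.001, 0.0, -1.0]]
wrist_force: [-0.4, -0.6, 2.4]
gripper_width: 0.733
gripper_force: 30.0
```

apply_moves:
  moves:
    - [[0, 0, -0.015], 0]
    - [[0, 0, -0.03], 0]
    - [[0, 0, -0.03], 0]
    - [[0, 0, -0.03], 0]
    - [[-0.028, 0.021, 0], 0]

```text
time_s: 11.72
tcp_pos: [0.6562, -0.0148, 0.1481]
ee_rot: [[0.997, -0.075, 0.019], [-0.076, -0.997, 0.001], [0.019, -0.002, -1.0]]
wrist_force: [2.1, -0.4, 1.4]
gripper_width: 0.729
gripper_force: 30.0
```

apply_moves:
  moves:
    - [[-0.028, 0.021, 0], 0]
    - [[-0.028, 0.021, 0], 0]
    - [[-0.028, 0.021, 0], 0]
    - [[-0.028, 0.021, 0], 0]
    - [[-0.028, 0.021, 0], 0]

```text
time_s: 12.13
tcp_pos: [0.4977, -0.1113, 0.1406]
ee_rot: [[0.997, -0.08, -0.0], [-0.08, -0.997, 0.0], [-0.001, -0.0, -1.0]]
wrist_force: [0.4, -0.5, -1.4]
gripper_width: 0.731
gripper_force: 30.0
```

apply_moves:
  moves:
    - [[-0.028, 0.021, 0], 0]
    - [[0, 0, 0.03], 0]
    - [[0, 0, 0.03], 0]
    - [[0, 0, 0.03], 0]
    - [[0, 0, 0], 0]

```text
time_s: 12.55
tcp_pos: [0.4652, -0.1294, 0.0462]
ee_rot: [[0.997, -0.082, -0.012], [-0.082, -0.997, 0.001], [-0.012, 0.0, -1.0]]
wrist_force: [-1.1, -0.3, -0.7]
gripper_width: 0.732
gripper_force: 30.0
```

apply_moves:
  moves:
    - [[0, 0, 0.015], 0]
    - [[0, 0, 0.012], 0]
    - [[0, 0, 0.005], 0]
    - [[0, 0, 0], 0]
    - [[0, 0, 0], 0]

```text
time_s: 12.97
tcp_pos: [0.4708, -0.1293, 0.0197]
ee_rot: [[0.997, -0.08, 0.001], [-0.08, -0.997, -0.0], [0.001, 0.0, -1.0]]
wrist_force: [-0.1, 0.1, -1.9]
gripper_width: 0.737
gripper_force: 30.0
```

Bottom is about 13 mm above the bench.

apply_moves:
  moves:
    - [[0, 0, 0.004], 0]
    - [[0, 0, 0.004], 0]
    - [[0, 0, 0.003], 0]
    - [[0, 0, 0.0015], 0]
    - [[0, 0, 0], 0]

```text
time_s: 13.38
tcp_pos: [0.47, -0.1293, 0.0065]
ee_rot: [[0.997, -0.08, -0.0], [-0.08, -0.997, -0.0], [-0.0, 0.0, -1.0]]
wrist_force: [-1.2, 1.1, 2.5]
gripper_width: 0.73
gripper_force: 30.0
```

apply_moves:
  moves:
    - [[0, 0, 0], 0]
    - [[0, 0, 0], 0]
    - [[0, 0, 0], 0]
    - [[0, 0, 0], 0]
    - [[0, 0, 0], 0]
  hand: 0.087

```text
time_s: 13.8
tcp_pos: [0.4702, -0.1294, 0.0063]
ee_rot: [[0.997, -0.08, 0.0], [-0.08, -0.997, -0.0], [0.0, 0.0, -1.0]]
wrist_force: [-1.3, -0.4, -0.3]
gripper_width: 0.976
gripper_force: 0.0
```

apply_moves:
  moves:
    - [[0, 0, -0.03], 0]
    - [[0, 0, -0.04], 0]
    - [[0, 0, -0.04], 0]
    - [[0, 0, -0.04], 0]
    - [[0, 0, 0], 0]

```text
time_s: 14.22
tcp_pos: [0.4754, -0.1299, 0.1646]
ee_rot: [[0.997, -0.078, 0.017], [-0.078, -0.997, -0.002], [0.017, 0.0, -1.0]]
wrist_force: [0.6, 0.8, 0.0]
gripper_width: 1.002
gripper_force: 0.0
```

apply_moves:
  moves:
    - [[0.0, 0.04, 0], 0]
    - [[0, 0.04, 0], 0]
    - [[0, 0.04, 0], 0]
    - [[0, 0.04, 0], 0]
    - [[0, 0, 0], 0]

```text
time_s: 14.63
tcp_pos: [0.4565, -0.2941, 0.1558]
ee_rot: [[0.996, -0.086, 0.0], [-0.086, -0.996, -0.001], [0.0, 0.001, -1.0]]
wrist_force: [-0.6, -1.0, -0.4]
gripper_width: 0.997
gripper_force: 0.0
```

```bash
python3 - <<'E'
from fit import *
p=imaging.capture("wrist");cv2.imwrite("pics/w6.png",p["frame"]);np.savez("w6.npz",**{k:p[k] for k in("frame","intrinsics","eye","orientation")})
print(r.sense()["time_s"],r.sense()["tcp_pos"])
q,e=fit(p,TR,(.513,-.343,-.08));print("tray",q.round(4),round(e,2))
q2,e=fit(p,CH,(.513,-.345,-.08));print("ch1",q2.round(4),round(e,2))
q3,e=fit(p,rect(0,0,.104,.064,.022),(.471,-.129,-.08));print("cased",q3.round(4),round(e,2))
f=cv2.resize(p["frame"],None,fx=1.5,fy=1.5,interpolation=2)
for M,q in((TR,q),(CH,q2),(rect(0,0,.104,.064,.022),q3)):
    c,s=np.cos(q[2]),np.sin(q[2])
    for X in M@np.array([[c,s,0],[-s,c,0],[0,0,1]])+[q[0],q[1],0]:
        u=proj(p,X)*1.5;cv2.circle(f,(int(u[0]+.5),int(u[1]+.5)),0,(0,0,255),-1)
cv2.imwrite("pics/w6b.png",f)
E
```

```text
14.6833 [ 0.45641241 -0.29173936  0.15553139]
tray [ 0.5095 -0.3438 -0.1789] 2.44
ch1 [ 0.5084 -0.3464 -0.227 ] 0.41
cased [ 0.4606 -0.134  -0.1061] 1.52
```

View pics/w6b.png

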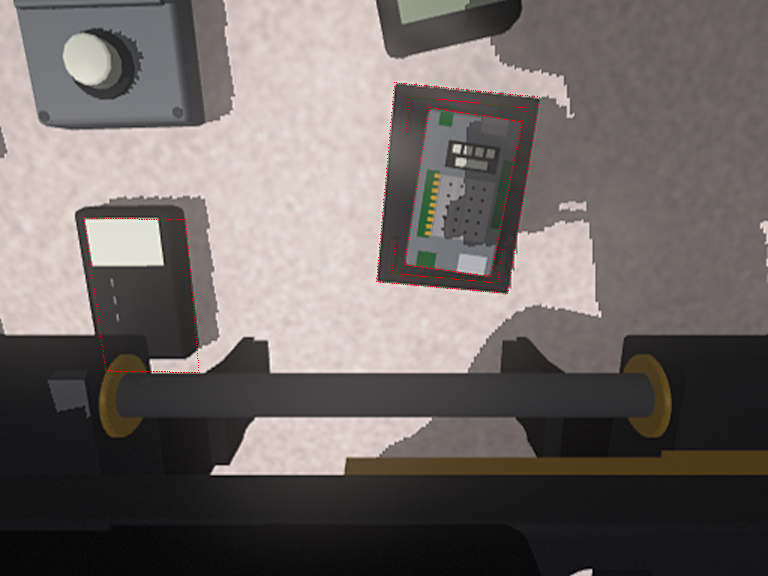

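apply_moves:
  moves:
    - [[0, 0, 0.02], 4.1]
    - [[0, 0, 0.02], 4.2]
    - [[0.03, 0.02, 0], 0]
    - [[0.033, 0.0216, 0], 0]
    - [[0, 0, 0], 0]

```text
time_s: 15.1
tcp_pos: [0.5136, -0.3463, 0.115]
ee_rot: [[0.975, -0.223, 0.002], [-0.223, -0.975, -0.003], [0.003, 0.002, -1.0]]
wrist_force: [1.0, 0.1, 0.8]
gripper_width: 0.998
gripper_force: 0.0
```

apply_moves:
  moves:
    - [[0, 0, 0], 0]
    - [[0, 0, 0], 0]

```text
time_s: 15.27
tcp_pos: [0.5091, -0.3424, 0.1156]
ee_rot: [[0.975, -0.223, -0.001], [-0.223, -0.975, 0.001], [-0.001, -0.001, -1.0]]
wrist_force: [-0.6, -0.2, -0.0]
gripper_width: 1.0
gripper_force: 0.0
```

```bash
python3 - <<'E'
from fit import *
plan(.5084,-.3464,.008,-13)
E
```

```text
tcp [ 0.5091 -0.3424  0.1156] yaw -12.9 turn 0.12 shift(after turn) [0.0002 0.004  0.1076] n 3 per row [0.0001 0.0013 0.0359]
```

apply_moves:
  moves:
    - [[0, 0.004, 0.03], 0]
    - [[0, 0, 0.03], 0]
    - [[0, 0, 0.025], 0]
    - [[0, 0, 0.015], 0]
    - [[0, 0, 0.007], 0]

```text
time_s: 15.68
tcp_pos: [0.5063, -0.3455, 0.0072]
ee_rot: [[0.975, -0.223, -0.004], [-0.223, -0.975, 0.002], [-0.005, -0.001, -1.0]]
wrist_force: [0.2, 0.7, -0.3]
gripper_width: 1.001
gripper_force: 0.0
```

apply_moves:
  moves:
    - [[0, 0, 0], 0]
    - [[0, 0, 0], 0]

```text
time_s: 15.85
tcp_pos: [0.5089, -0.347, 0.0103]
ee_rot: [[0.975, -0.222, 0.001], [-0.222, -0.975, -0.001], [0.001, 0.0, -1.0]]
wrist_force: [0.2, 0.2, -0.1]
gripper_width: 1.0
gripper_force: 0.0
```

apply_moves:
  moves:
    - [[0, 0, 0], 0]
    - [[0, 0, 0], 0]
    - [[0, 0, 0], 0]
    - [[0, 0, 0], 0]
    - [[0, 0, 0], 0]
  hand: 0.045

```text
time_s: 16.27
tcp_pos: [0.5087, -0.3475, 0.0098]
ee_rot: [[0.975, -0.223, 0.001], [-0.223, -0.975, -0.0], [0.001, 0.0, -1.0]]
wrist_force: [-0.8, 0.3, -0.7]
gripper_width: 0.706
gripper_force: 0.0
```

apply_moves:
  moves:
    - [[0, 0, 0], 0]
    - [[0, 0, 0], 0]

```text
time_s: 16.43
tcp_pos: [0.5086, -0.3474, 0.0097]
ee_rot: [[0.975, -0.223, 0.0], [-0.223, -0.975, -0.0], [0.0, 0.0, -1.0]]
wrist_force: [-0.3, 0.4, 1.9]
gripper_width: 0.665
gripper_force: 30.0
```

apply_moves:
  moves:
    - [[0, 0, -0.015], 0]
    - [[0, 0, -0.035], 0]
    - [[0, 0, -0.04], 0]
    - [[0, 0, -0.03], 0]
    - [[0, 0, 0], 0]

```text
time_s: 16.85
tcp_pos: [0.5124, -0.3495, 0.137]
ee_rot: [[0.975, -0.222, 0.013], [-0.222, -0.975, -0.007], [0.014, 0.004, -1.0]]
wrist_force: [0.8, -0.3, 0.2]
gripper_width: 0.664
gripper_force: 30.0
```

```bash
python3 - <<'E'
from fit import *
plan(.6750,.0018,.13,-4.6)
E
```

```text
tcp [ 0.5124 -0.3495  0.137 ] yaw -12.8 turn -8.22 shift(after turn) [ 0.1339 -0.3632  0.007 ] n 9 per row [ 0.0149 -0.0404  0.0008]
```

apply_moves:
  moves:
    - [[0, 0, 0], -4.1]
    - [[0, 0, 0], -4.1]
    - [[0.0122, -0.033, 0], 0]
    - [[0.0122, -0.033, 0], 0]
    - [[0.0122, -0.033, 0], 0]

```text
time_s: 17.27
tcp_pos: [0.5528, -0.251, 0.1286]
ee_rot: [[0.996, -0.084, -0.001], [-0.084, -0.996, 0.0], [-0.001, -0.0, -1.0]]
wrist_force: [-0.0, -0.2, -1.0]
gripper_width: 0.662
gripper_force: 30.0
```

apply_moves:
  moves:
    - [[0.0122, -0.033, 0], 0]
    - [[0.0122, -0.033, 0], 0]
    - [[0.0122, -0.033, 0], 0]
    - [[0.0122, -0.033, 0], 0]
    - [[0.0122, -0.033, 0], 0]

```text
time_s: 17.68
tcp_pos: [0.6275, -0.0905, 0.1286]
ee_rot: [[0.997, -0.082, -0.001], [-0.082, -0.997, 0.0], [-0.001, -0.0, -1.0]]
wrist_force: [0.8, -0.1, -1.4]
gripper_width: 0.663
gripper_force: 30.0
```

apply_moves:
  moves:
    - [[0.0122, -0.033, 0], 0]
    - [[0.0122, -0.033, 0], 0]
    - [[0.0122, -0.033, 0], 0]
    - [[0, 0, 0], 0]
    - [[0, 0, 0], 0]

```text
time_s: 18.1
tcp_pos: [0.672, 0.0054, 0.128]
ee_rot: [[0.997, -0.079, -0.002], [-0.079, -0.997, -0.0], [-0.002, 0.0, -1.0]]
wrist_force: [-0.0, -0.8, -1.3]
gripper_width: 0.661
gripper_force: 30.0
```

```bash
python3 - <<'E'
from fit import *
print(r.sense()["gripper_width"],r.sense()["gripper_force"]);plan(.6754,.0022,.037,-4.6)
E
```

```text
0.6612730728687701 29.998495280742645
tcp [0.672  0.0054 0.128 ] yaw -4.5 turn 0.06 shift(after turn) [0.0036 0.0029 0.091 ] n 3 per row [0.0012 0.001  0.0303]
```

apply_moves:
  moves:
    - [[0.0036, 0.0029, 0], 0]
    - [[0, 0, 0.03], 0]
    - [[0, 0, 0.03], 0]
    - [[0, 0, 0.02], 0]
    - [[0, 0, 0], 0]

```text
time_s: 18.52
tcp_pos: [0.671, -0.0021, 0.0437]
ee_rot: [[0.996, -0.085, -0.011], [-0.085, -0.996, -0.001], [-0.011, 0.002, -1.0]]
wrist_force: [-0.6, -0.8, -2.6]
gripper_width: 0.659
gripper_force: 30.0
```

apply_moves:
  moves:
    - [[0, 0, 0.003], 0]
    - [[0, 0, 0], 0]
    - [[0, 0, 0], 0]

```text
time_s: 18.77
tcp_pos: [0.6766, -0.0002, 0.0483]
ee_rot: [[0.997, -0.082, 0.003], [-0.082, -0.997, 0.0], [0.003, -0.001, -1.0]]
wrist_force: [1.0, 0.3, -0.4]
gripper_width: 0.661
gripper_force: 30.0
```

apply_moves:
  moves:
    - [[-0.001, -0.002, 0.003], 0]
    - [[0, 0, 0.003], 0]
    - [[0, 0, 0.003], 0]
    - [[0, 0, 0.003], 0]
    - [[0, 0, 0], 0]

```text
time_s: 19.18
tcp_pos: [0.6747, 0.0025, 0.0358]
ee_rot: [[0.997, -0.081, 0.001], [-0.081, -0.997, -0.0], [0.001, 0.0, -1.0]]
wrist_force: [-1.6, 0.9, 5.7]
gripper_width: 0.661
gripper_force: 30.0
```

apply_moves:
  moves:
    - [[0, 0, 0], 0]
    - [[0, 0, 0], 0]

```text
time_s: 19.35
tcp_pos: [0.6747, 0.0025, 0.0357]
ee_rot: [[0.997, -0.081, 0.001], [-0.081, -0.997, -0.0], [0.001, 0.0, -1.0]]
wrist_force: [-2.4, 0.7, 5.1]
gripper_width: 0.667
gripper_force: 30.0
```

Contact with the floor at the right height; release, rise and look.

apply_moves:
  moves:
    - [[0, 0, 0], 0]
    - [[0, 0, 0], 0]
    - [[0, 0, 0], 0]
    - [[0, 0, 0], 0]
    - [[0, 0, 0], 0]
  hand: 0.087

```text
time_s: 19.77
tcp_pos: [0.6744, 0.0023, 0.034]
ee_rot: [[0.997, -0.082, -0.0], [-0.082, -0.997, -0.0], [-0.0, 0.0, -1.0]]
wrist_force: [-0.7, 0.3, 0.5]
gripper_width: 0.945
gripper_force: 0.0
```

apply_moves:
  moves:
    - [[0, 0, -0.03], 0]
    - [[0, 0, -0.04], 0]
    - [[0, 0, -0.04], 0]
    - [[-0.035, 0, 0], 0]
    - [[-0.035, 0, 0], 0]

```text
time_s: 20.18
tcp_pos: [0.6072, 0.0085, 0.1473]
ee_rot: [[0.997, -0.083, 0.008], [-0.083, -0.997, 0.002], [0.008, -0.002, -1.0]]
wrist_force: [-0.2, 1.3, -1.6]
gripper_width: 0.999
gripper_force: 0.0
```

apply_moves:
  moves:
    - [[-0.03, 0, 0], 0]
    - [[0, 0, 0], 0]
    - [[0, 0, 0], 0]

```text
time_s: 20.43
tcp_pos: [0.5738, 0.0105, 0.145]
ee_rot: [[0.997, -0.081, 0.001], [-0.081, -0.997, 0.0], [0.001, -0.0, -1.0]]
wrist_force: [0.9, 0.2, 0.4]
gripper_width: 0.996
gripper_force: 0.0
```

```bash
python3 - <<'E'
from fit import *
p=imaging.capture("wrist");cv2.imwrite("pics/w7.png",p["frame"])
print(r.sense()["time_s"]);plan(.4695,-.129,.13,-4.6)
q,e=fit(p,CH,(.675,.0023,-.08),z=.03,tr=.006);print("ch1",q.round(4),round(e,2))
f=cv2.resize(p["frame"],None,fx=1.5,fy=1.5,interpolation=2);cv2.imwrite("pics/w7b.png",f[:360])
E
```

```text
20.4833
tcp [0.5752 0.0106 0.145 ] yaw -4.7 turn -0.07 shift(after turn) [-0.0942  0.1477  0.015 ] n 4 per row [-0.0235  0.0369  0.0037]
ch1 [ 0.6773  0.0145 -0.0746] 0.85
```

View pics/w7b.png

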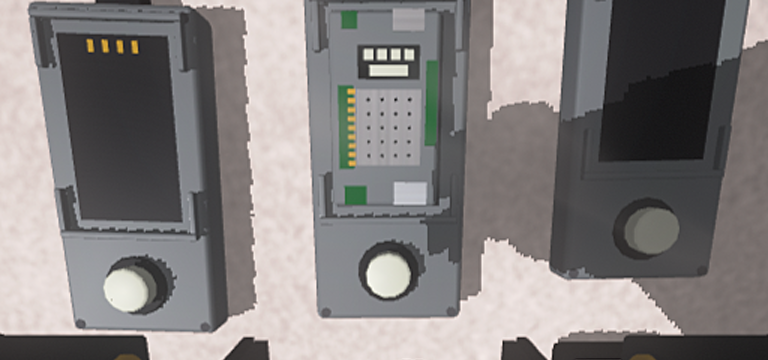

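apply_moves:
  moves:
    - [[-0.0188, 0.0295, 0], 0]
    - [[-0.0188, 0.0295, 0], 0]
    - [[-0.0188, 0.0295, 0], 0]
    - [[-0.0188, 0.0295, 0], 0]
    - [[-0.019, 0.0295, 0], 0]

```text
time_s: 20.9
tcp_pos: [0.4695, -0.13, 0.1443]
ee_rot: [[0.997, -0.082, 0.001], [-0.082, -0.997, -0.0], [0.001, 0.0, -1.0]]
wrist_force: [0.6, -0.3, 0.2]
gripper_width: 0.998
gripper_force: 0.0
```

apply_moves:
  moves:
    - [[0, 0, 0.03], 0]
    - [[0, 0, 0.03], 0]
    - [[0, 0, 0.03], 0]
    - [[0, 0, 0], 0]
    - [[0, 0, 0], 0]

```text
time_s: 21.32
tcp_pos: [0.4692, -0.1292, 0.0533]
ee_rot: [[0.997, -0.082, -0.003], [-0.082, -0.997, -0.001], [-0.003, 0.001, -1.0]]
wrist_force: [-0.4, 0.5, 0.5]
gripper_width: 0.997
gripper_force: 0.0
```

```bash
python3 - <<'E'
from fit import *
p=imaging.capture("side");cv2.imwrite("pics/s8.png",p["frame"])
plan(.4695,-.129,.0065,-4.6)
E
```

```text
tcp [ 0.4705 -0.129   0.0547] yaw -4.7 turn -0.07 shift(after turn) [-0.001   0.0001  0.0482] n 2 per row [-0.0005  0.      0.0241]
```

apply_moves:
  moves:
    - [[0, 0, 0.02], 0]
    - [[0, 0, 0.015], 0]
    - [[0, 0, 0.008], 0]
    - [[0, 0, 0.004], 0]
    - [[0, 0, 0], 0]

```text
time_s: 21.78
tcp_pos: [0.4697, -0.1287, 0.0078]
ee_rot: [[0.997, -0.081, 0.001], [-0.081, -0.997, -0.0], [0.001, 0.0, -1.0]]
wrist_force: [-0.8, 0.3, 0.3]
gripper_width: 1.001
gripper_force: 0.0
```

apply_moves:
  moves:
    - [[0, 0, 0], 0]
    - [[0, 0, 0], 0]
    - [[0, 0, 0], 0]
    - [[0, 0, 0], 0]
    - [[0, 0, 0], 0]
  hand: 0.05

```text
time_s: 22.2
tcp_pos: [0.4692, -0.1288, 0.0078]
ee_rot: [[0.997, -0.082, 0.001], [-0.082, -0.997, -0.0], [0.001, 0.0, -1.0]]
wrist_force: [-0.8, 0.8, 2.8]
gripper_width: 0.735
gripper_force: 30.0
```

apply_moves:
  moves:
    - [[0, 0, 0], 0]

```text
time_s: 22.28
tcp_pos: [0.4692, -0.1288, 0.0078]
ee_rot: [[0.997, -0.082, 0.001], [-0.082, -0.997, -0.0], [0.001, 0.0, -1.0]]
wrist_force: [-0.1, 0.1, 2.9]
gripper_width: 0.733
gripper_force: 30.0
```

apply_moves:
  moves:
    - [[0, 0, -0.015], 0]
    - [[0, 0, -0.03], 1.9]
    - [[0, 0, -0.03], 1.9]
    - [[0, 0, -0.025], 1.8]
    - [[0, 0, 0], 0]

```text
time_s: 22.7
tcp_pos: [0.4722, -0.1289, 0.1122]
ee_rot: [[0.984, -0.179, 0.011], [-0.179, -0.984, -0.001], [0.01, -0.001, -1.0]]
wrist_force: [1.3, 0.8, -2.0]
gripper_width: 0.73
gripper_force: 30.0
```

```bash
python3 - <<'E'
from fit import *
plan(.5095,-.3438,.11,-10.25)
E
```

```text
tcp [ 0.4722 -0.1289  0.1122] yaw -10.3 turn -0.04 shift(after turn) [0.0749 0.2048 0.0022] n 5 per row [0.015  0.041  0.0004]
```

apply_moves:
  moves:
    - [[0.011, 0.0293, 0], 0]
    - [[0.011, 0.0293, 0], 0]
    - [[0.011, 0.0293, 0], 0]
    - [[0.011, 0.0293, 0], 0]
    - [[0.011, 0.0293, 0], 0]

```text
time_s: 23.12
tcp_pos: [0.4962, -0.2838, 0.1062]
ee_rot: [[0.984, -0.179, -0.002], [-0.179, -0.984, 0.001], [-0.002, -0.001, -1.0]]
wrist_force: [0.5, 0.6, -2.0]
gripper_width: 0.731
gripper_force: 30.0
```

apply_moves:
  moves:
    - [[0.011, 0.0293, 0], 0]
    - [[0.011, 0.0293, 0], 0]
    - [[0, 0, 0.03], 0]
    - [[0, 0, 0.03], 0]
    - [[0, 0, 0], 0]

```text
time_s: 23.53
tcp_pos: [0.5025, -0.3425, 0.04]
ee_rot: [[0.983, -0.182, -0.013], [-0.182, -0.983, 0.007], [-0.014, -0.005, -1.0]]
wrist_force: [-1.6, -0.6, -2.4]
gripper_width: 0.73
gripper_force: 30.0
```

apply_moves:
  moves:
    - [[0, 0, 0], 0]
    - [[0, 0, 0], 0]
    - [[0, 0, 0], 0]

```text
time_s: 23.78
tcp_pos: [0.5093, -0.3446, 0.0493]
ee_rot: [[0.984, -0.178, 0.003], [-0.178, -0.984, -0.002], [0.003, 0.001, -1.0]]
wrist_force: [-0.4, -1.2, -1.8]
gripper_width: 0.735
gripper_force: 30.0
```

```bash
python3 - <<'E'
from fit import *
print(r.sense()["gripper_width"],r.sense()["gripper_force"]);plan(.5095,-.3438,.0115,-10.25)
E
```

```text
0.7350976937897965 29.99969780445099
tcp [ 0.5093 -0.3446  0.0493] yaw -10.2 turn 0.02 shift(after turn) [ 0.     -0.0008  0.0378] n 1 per row [ 0.     -0.0008  0.0378]
```

apply_moves:
  moves:
    - [[0, -0.0005, 0.01], 0]
    - [[0, 0, 0.01], 0]
    - [[0, 0, 0.004], 0]
    - [[0, 0, 0], 0]
    - [[0, 0, 0], 0]

```text
time_s: 24.2
tcp_pos: [0.5077, -0.3437, 0.0228]
ee_rot: [[0.984, -0.179, -0.001], [-0.179, -0.984, 0.0], [-0.001, -0.0, -1.0]]
wrist_force: [0.2, 0.1, -0.2]
gripper_width: 0.73
gripper_force: 30.0
```

apply_moves:
  moves:
    - [[0, 0, 0.003], 0]
    - [[0, 0, 0.003], 0]
    - [[0, 0, 0.003], 0]
    - [[0, 0, 0.003], 0]
    - [[0, 0, 0.003], 0]

```text
time_s: 24.62
tcp_pos: [0.5081, -0.3439, 0.0117]
ee_rot: [[0.984, -0.178, -0.001], [-0.178, -0.984, -0.001], [-0.001, 0.001, -1.0]]
wrist_force: [-8.6, 9.2, 36.7]
gripper_width: 0.733
gripper_force: 30.0
```

apply_moves:
  moves:
    - [[0, 0, 0], 0]
    - [[0, 0, 0], 0]

```text
time_s: 24.78
tcp_pos: [0.5081, -0.3439, 0.0118]
ee_rot: [[0.984, -0.178, 0.0], [-0.178, -0.984, -0.001], [0.0, 0.001, -1.0]]
wrist_force: [-4.9, 4.6, 17.3]
gripper_width: 0.733
gripper_force: 30.0
```

apply_moves:
  moves:
    - [[0, 0, -0.002], 0]
    - [[0, 0, 0], 0]
    - [[0, 0, 0], 0]
    - [[0, 0, 0], 0]
    - [[0, 0, 0], 0]
  hand: 0.087

```text
time_s: 25.2
tcp_pos: [0.5078, -0.3438, 0.0097]
ee_rot: [[0.984, -0.179, -0.001], [-0.179, -0.984, 0.0], [-0.001, -0.0, -1.0]]
wrist_force: [0.3, -0.3, -0.2]
gripper_width: 0.976
gripper_force: 0.0
```

apply_moves:
  moves:
    - [[0, 0, 0], 0]
    - [[0, 0, -0.03], 0]
    - [[0, 0, -0.04], 0]
    - [[0, 0, -0.04], 0]
    - [[-0.02, -0.03, -0.015], 0]

```text
time_s: 25.62
tcp_pos: [0.4992, -0.3156, 0.1411]
ee_rot: [[0.984, -0.18, 0.012], [-0.18, -0.984, -0.007], [0.013, 0.005, -1.0]]
wrist_force: [2.0, 0.2, 2.3]
gripper_width: 0.997
gripper_force: 0.0
```

apply_moves:
  moves:
    - [[-0.02, -0.03, 0], 0]
    - [[-0.02, -0.03, 0], 0]
    - [[0, 0, 0], 0]
    - [[0, 0, 0], 0]

```text
time_s: 25.95
tcp_pos: [0.4646, -0.2433, 0.1358]
ee_rot: [[0.984, -0.176, 0.0], [-0.176, -0.984, -0.0], [0.0, 0.0, -1.0]]
wrist_force: [0.4, -0.1, 0.1]
gripper_width: 1.0
gripper_force: 0.0
```

```bash
python3 - <<'E'
from fit import *
p=imaging.capture("wrist");f=cv2.resize(p["frame"],None,fx=1.5,fy=1.5,interpolation=2)
q,e=fit(p,rect(0,0,.104,.064,.022),(.508,-.344,-.18),z=.004,tr=.005);print("cased",q.round(4),round(e,2))
t=imaging.capture("top")
for d in models.place_of(t,"chassis_2"):
    uv=np.array(d["at"])*[512,384];print(round(d["confidence"],2),ray(t,uv,0)[:2].round(3))
q,e=fit(t,CH,(.50,.318,-.3));print("ch2 top",q.round(4),round(e,2))
cv2.imwrite("pics/w9.png",np.vstack([f[:300],cv2.resize(t["frame"][100:290,110:410],(768,486),interpolation=2)])[:600])
plan(.46,.30,.15,-20)
E
```

```text
cased [ 0.5015 -0.3459 -0.1776] 2.27
0.92 [ 0.68  -0.002]
0.78 [0.493 0.321]
ch2 top [ 0.5043  0.3149 -0.3388] 0.5
tcp [ 0.4658 -0.2451  0.1353] yaw -10.3 turn 9.68 shift(after turn) [-0.1919 -0.5103 -0.0147] n 13 per row [-0.0148 -0.0393 -0.0011]
```

View pics/w9.png

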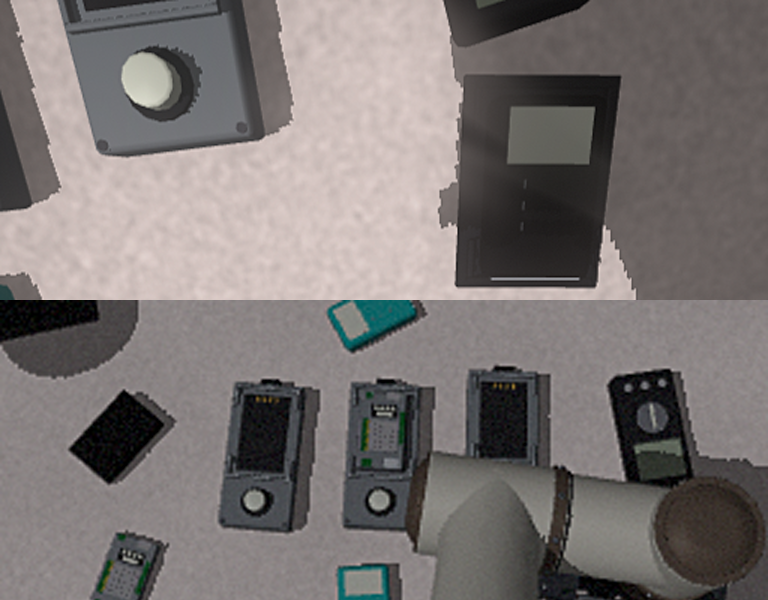

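apply_moves:
  moves:
    - [[0, 0, -0.01], 4.85]
    - [[0, 0, -0.01], 4.85]
    - [[-0.0128, -0.034, 0], 0]
    - [[-0.0128, -0.034, 0], 0]
    - [[-0.0128, -0.034, 0], 0]

```text
time_s: 26.52
tcp_pos: [0.4644, -0.1357, 0.155]
ee_rot: [[0.938, -0.346, -0.0], [-0.346, -0.938, -0.0], [-0.0, 0.0, -1.0]]
wrist_force: [0.3, 1.0, -0.2]
gripper_width: 0.996
gripper_force: 0.0
```

apply_moves:
  moves:
    - [[-0.0128, -0.034, 0], 0]
    - [[-0.0128, -0.034, 0], 0]
    - [[-0.0128, -0.034, 0], 0]
    - [[-0.0128, -0.034, 0], 0]
    - [[-0.0128, -0.034, 0], 0]

```text
time_s: 26.93
tcp_pos: [0.4626, 0.0473, 0.1552]
ee_rot: [[0.939, -0.343, 0.0], [-0.343, -0.939, -0.0], [0.0, 0.0, -1.0]]
wrist_force: [0.3, -0.9, -0.7]
gripper_width: 1.002
gripper_force: 0.0
```

apply_moves:
  moves:
    - [[-0.0128, -0.034, 0], 0]
    - [[-0.0128, -0.034, 0], 0]
    - [[-0.0128, -0.034, 0], 0]
    - [[-0.0128, -0.034, 0], 0]
    - [[-0.0128, -0.034, 0], 0]

```text
time_s: 27.35
tcp_pos: [0.4607, 0.2294, 0.155]
ee_rot: [[0.939, -0.343, 0.0], [-0.343, -0.939, -0.0], [0.0, 0.0, -1.0]]
wrist_force: [0.3, -0.2, 0.4]
gripper_width: 1.001
gripper_force: 0.0
```

apply_moves:
  moves:
    - [[-0.0128, -0.034, 0], 0]
    - [[-0.0128, -0.034, 0], 0]
    - [[0, 0, 0], 0]
    - [[0, 0, 0], 0]
    - [[0, 0, 0], 0]

```text
time_s: 27.77
tcp_pos: [0.4595, 0.2999, 0.1544]
ee_rot: [[0.939, -0.343, -0.001], [-0.343, -0.939, -0.001], [-0.001, 0.002, -1.0]]
wrist_force: [0.3, 0.2, -0.3]
gripper_width: 0.998
gripper_force: 0.0
```

```bash
python3 - <<'E'
from fit import *
p=imaging.capture("wrist");f=cv2.resize(p["frame"],None,fx=1.5,fy=1.5,interpolation=2)
q,e=fit(p,CH,(.5043,.3149,-.34));print("ch2",q.round(4),round(e,2),np.degrees(q[2]))
c,s=np.cos(q[2]),np.sin(q[2])
for X in CH@np.array([[c,s,0],[-s,c,0],[0,0,1]])+[q[0],q[1],0]:
    u=proj(p,X)*1.5;cv2.circle(f,(int(u[0]+.5),int(u[1]+.5)),0,(0,0,255),-1)
cv2.imwrite("pics/w10.png",f);print(r.sense()["time_s"])
plan(q[0],q[1],.0065,np.degrees(q[2]))
E
```

```text
ch2 [ 0.5046  0.3281 -0.3407] 0.47 -19.519593270956385
27.8167
tcp [0.4595 0.2994 0.1547] yaw -20.1 turn -0.57 shift(after turn) [ 0.0329 -0.0422  0.1482] n 4 per row [ 0.0082 -0.0105  0.0371]
```

View pics/w10.png

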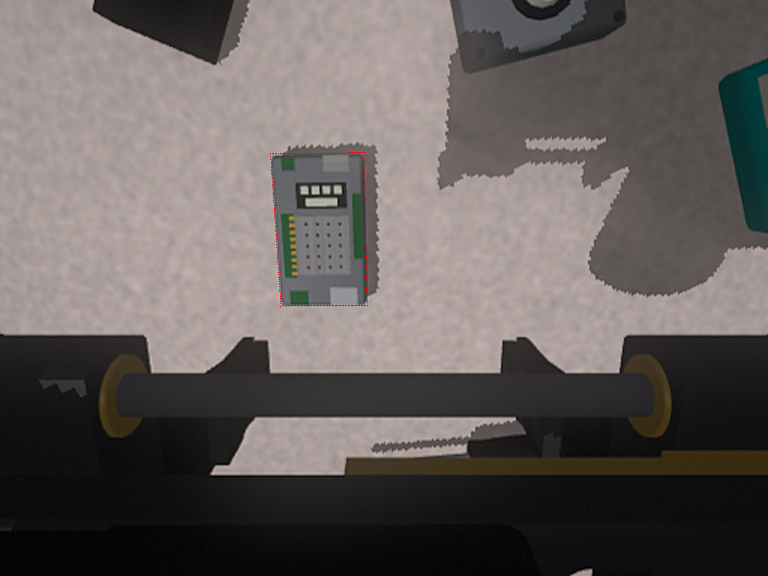

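apply_moves:
  moves:
    - [[0.016, -0.021, 0.02], -0.57]
    - [[0.017, -0.021, 0.02], 0]
    - [[0, 0, 0.03], 0]
    - [[0, 0, 0.02], 0]
    - [[0, 0, 0], 0]

```text
time_s: 28.23
tcp_pos: [0.5024, 0.3248, 0.0604]
ee_rot: [[0.942, -0.336, -0.008], [-0.336, -0.942, -0.007], [-0.005, 0.009, -1.0]]
wrist_force: [-0.4, -0.2, -1.3]
gripper_width: 1.001
gripper_force: 0.0
```

apply_moves:
  moves:
    - [[0, 0, 0], 0]
    - [[0, 0, 0], 0]

```text
time_s: 28.4
tcp_pos: [0.5055, 0.3286, 0.0669]
ee_rot: [[0.943, -0.333, 0.002], [-0.333, -0.943, 0.001], [0.002, -0.002, -1.0]]
wrist_force: [0.4, 0.8, 0.3]
gripper_width: 1.0
gripper_force: 0.0
```

```bash
python3 - <<'E'
from fit import *
plan(.5046,.3281,.0065,-19.5)
E
```

```text
tcp [0.5055 0.3286 0.0669] yaw -19.5 turn 0.04 shift(after turn) [-0.0007  0.0007  0.0604] n 2 per row [-0.0003  0.0004  0.0302]
```

apply_moves:
  moves:
    - [[0, 0, 0.02], 0]
    - [[0, 0, 0.02], 0]
    - [[0, 0, 0.013], 0]
    - [[0, 0, 0.007], 0]
    - [[0, 0, 0], 0]

```text
time_s: 28.82
tcp_pos: [0.5044, 0.3286, 0.0056]
ee_rot: [[0.943, -0.333, 0.0], [-0.333, -0.943, 0.0], [0.0, -0.0, -1.0]]
wrist_force: [0.1, -0.0, 1.0]
gripper_width: 1.0
gripper_force: 0.0
```

apply_moves:
  moves:
    - [[0, 0, 0], 0]
    - [[0, 0, 0], 0]
    - [[0, 0, 0], 0]
    - [[0, 0, 0], 0]
    - [[0, 0, 0], 0]
  hand: 0.045

```text
time_s: 29.23
tcp_pos: [0.5046, 0.3291, 0.006]
ee_rot: [[0.943, -0.333, 0.001], [-0.333, -0.943, 0.001], [0.001, -0.001, -1.0]]
wrist_force: [-0.1, 0.0, -0.9]
gripper_width: 0.705
gripper_force: 0.0
```

apply_moves:
  moves:
    - [[0, 0, 0], 0]
    - [[0, 0, 0], 0]
    - [[0, 0, 0], 0]

```text
time_s: 29.48
tcp_pos: [0.5045, 0.3288, 0.0058]
ee_rot: [[0.943, -0.333, 0.0], [-0.333, -0.943, 0.0], [0.0, -0.0, -1.0]]
wrist_force: [-1.5, -0.7, 4.1]
gripper_width: 0.66
gripper_force: 30.0
```

apply_moves:
  moves:
    - [[0, 0, -0.015], 0]
    - [[0, 0, -0.03], -4.4]
    - [[0, 0, -0.04], -4.4]
    - [[0, 0, -0.035], -4.5]
    - [[0, 0, 0], 0]

```text
time_s: 29.9
tcp_pos: [0.5082, 0.332, 0.1333]
ee_rot: [[0.995, -0.103, 0.012], [-0.103, -0.995, 0.01], [0.011, -0.011, -1.0]]
wrist_force: [-0.4, 0.5, 0.4]
gripper_width: 0.662
gripper_force: 30.0
```

```bash
python3 - <<'E'
from fit import *
a=-.108;plan(.652+.027*np.cos(a),.1545+.027*np.sin(a),.12,-6.2)
E
```

```text
tcp [0.5082 0.332  0.1333] yaw -5.9 turn 0.31 shift(after turn) [0.1891 0.1609 0.0133] n 5 per row [0.0378 0.0322 0.0027]
```

apply_moves:
  moves:
    - [[0.0272, 0.023, 0], 0.3]
    - [[0.0272, 0.023, 0], 0]
    - [[0.0272, 0.023, 0], 0]
    - [[0.0272, 0.023, 0], 0]
    - [[0.0272, 0.023, 0], 0]

```text
time_s: 30.32
tcp_pos: [0.6273, 0.1982, 0.1245]
ee_rot: [[0.994, -0.112, -0.001], [-0.112, -0.994, -0.0], [-0.001, 0.0, -1.0]]
wrist_force: [0.8, 0.3, -1.2]
gripper_width: 0.667
gripper_force: 30.0
```

apply_moves:
  moves:
    - [[0.0272, 0.023, 0], 0]
    - [[0.0272, 0.023, 0], 0]
    - [[0, 0, 0], 0]
    - [[0, 0, 0.03], 0]
    - [[0, 0, 0.015], 0]

```text
time_s: 30.73
tcp_pos: [0.6749, 0.1465, 0.0775]
ee_rot: [[0.993, -0.115, -0.002], [-0.115, -0.993, 0.0], [-0.002, 0.0, -1.0]]
wrist_force: [-0.3, 0.7, -2.1]
gripper_width: 0.662
gripper_force: 30.0
```

apply_moves:
  moves:
    - [[0, 0, 0], 0]
    - [[0, 0, 0], 0]
    - [[0, 0, 0], 0]

```text
time_s: 30.98
tcp_pos: [0.6763, 0.148, 0.0812]
ee_rot: [[0.994, -0.111, 0.002], [-0.111, -0.994, 0.0], [0.002, -0.0, -1.0]]
wrist_force: [-0.3, -1.1, -0.3]
gripper_width: 0.658
gripper_force: 30.0
```

```bash
python3 - <<'E'
from fit import *
print(r.sense()["gripper_width"],r.sense()["gripper_force"]);plan(.6788,.1516,.0358,-6.2)
E
```

```text
0.6575171928580154 29.999891817569733
tcp [0.6763 0.148  0.0812] yaw -6.4 turn -0.2 shift(after turn) [ 0.0021 -0.0038  0.0454] n 2 per row [ 0.001  -0.0019  0.0227]
```

apply_moves:
  moves:
    - [[0.002, -0.004, 0], 0]
    - [[0, 0, 0.015], 0]
    - [[0, 0, 0.015], 0]
    - [[0, 0, 0.003], 0]
    - [[0, 0, 0.003], 0]

```text
time_s: 31.4
tcp_pos: [0.6783, 0.1518, 0.0447]
ee_rot: [[0.994, -0.112, 0.001], [-0.112, -0.994, -0.0], [0.001, -0.0, -1.0]]
wrist_force: [0.6, 0.3, -0.3]
gripper_width: 0.668
gripper_force: 30.0
```

apply_moves:
  moves:
    - [[0, 0, 0.003], 0]
    - [[0, 0, 0.003], 0]
    - [[0, 0, 0.002], 0]
    - [[0, 0, 0], 0]
    - [[0, 0, 0], 0]

```text
time_s: 31.82
tcp_pos: [0.6783, 0.1514, 0.0366]
ee_rot: [[0.994, -0.112, 0.0], [-0.112, -0.994, 0.0], [0.0, -0.0, -1.0]]
wrist_force: [-0.5, -0.8, -0.3]
gripper_width: 0.659
gripper_force: 30.0
```

Not touching yet; 1 mm more, then release, rise and go back for a look.

apply_moves:
  moves:
    - [[0, 0, 0.001], 0]
    - [[0, 0, 0.001], 0]
    - [[0, 0, 0], 0]

```text
time_s: 32.07
tcp_pos: [0.6785, 0.1514, 0.0358]
ee_rot: [[0.994, -0.112, 0.001], [-0.112, -0.994, 0.0], [0.001, -0.0, -1.0]]
wrist_force: [-2.0, 0.2, 5.4]
gripper_width: 0.659
gripper_force: 30.0
```

apply_moves:
  moves:
    - [[0, 0, 0], 0]
    - [[0, 0, 0], 0]
    - [[0, 0, 0], 0]
    - [[0, 0, 0], 0]
    - [[0, 0, 0], 0]
  hand: 0.087

```text
time_s: 32.48
tcp_pos: [0.678, 0.1512, 0.034]
ee_rot: [[0.994, -0.112, -0.0], [-0.112, -0.994, -0.0], [-0.0, 0.0, -1.0]]
wrist_force: [0.4, -0.6, -0.3]
gripper_width: 0.948
gripper_force: 0.0
```

apply_moves:
  moves:
    - [[0, 0, 0], 0]
    - [[0, 0, -0.03], 0]
    - [[0, 0, -0.04], 0]
    - [[0, 0, -0.03], 0]
    - [[-0.035, 0, 0], 0]

```text
time_s: 32.9
tcp_pos: [0.6525, 0.1566, 0.1425]
ee_rot: [[0.993, -0.112, 0.02], [-0.112, -0.994, 0.005], [0.019, -0.007, -1.0]]
wrist_force: [1.6, 2.2, 1.3]
gripper_width: 0.998
gripper_force: 0.0
```

apply_moves:
  moves:
    - [[-0.035, 0, 0], 0]
    - [[-0.02, 0.001, 0], 0]
    - [[0, 0, 0], 0]
    - [[0, 0, 0], 0]
    - [[0, 0, 0], 0]
  hand: 0

```text
time_s: 33.32
tcp_pos: [0.5894, 0.1607, 0.1347]
ee_rot: [[0.994, -0.112, 0.001], [-0.112, -0.994, 0.0], [0.001, -0.0, -1.0]]
wrist_force: [-0.3, 0.6, -0.1]
gripper_width: 0.704
gripper_force: 0.0
```

```bash
python3 - <<'E'
from fit import *
p=imaging.capture("wrist");cv2.imwrite("pics/w11.png",cv2.resize(p["frame"],None,fx=1.5,fy=1.5,interpolation=2)[:380])
print(r.sense()["time_s"],r.sense()["gripper_width"]);plan(.590,.1605,.05,-6.2)
E
```

```text
33.3667 0.6614232525719242
tcp [0.5896 0.1606 0.1344] yaw -6.4 turn -0.24 shift(after turn) [0.0005 0.     0.0844] n 3 per row [0.0002 0.     0.0281]
```

View pics/w11.png

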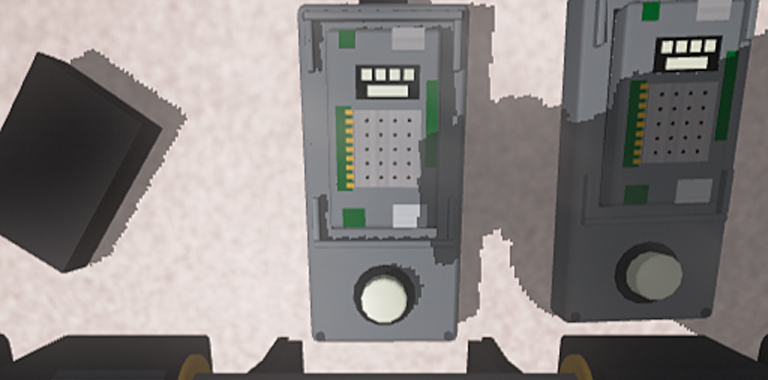

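apply_moves:
  moves:
    - [[0, 0, 0], 0]
    - [[0, 0, 0], 0]
    - [[0, 0, 0], 0]
    - [[0, 0, 0], 0]
    - [[0, 0, 0.02], 0]

```text
time_s: 33.78
tcp_pos: [0.5916, 0.1615, 0.118]
ee_rot: [[0.994, -0.111, 0.008], [-0.111, -0.994, 0.003], [0.008, -0.004, -1.0]]
wrist_force: [1.0, 0.1, 1.0]
gripper_width: 0.278
gripper_force: 0.0
```

apply_moves:
  moves:
    - [[0, 0, 0.02], 0]
    - [[0, 0, 0.02], 0]
    - [[0, 0, 0.015], 0]
    - [[0, 0, 0.004], 0]
    - [[0, 0, 0], 0]

```text
time_s: 34.2
tcp_pos: [0.5879, 0.1599, 0.0539]
ee_rot: [[0.994, -0.112, -0.003], [-0.112, -0.994, -0.002], [-0.002, 0.002, -1.0]]
wrist_force: [-0.2, 0.4, -0.3]
gripper_width: 0.011
gripper_force: 0.0
```

apply_moves:
  moves:
    - [[0, 0, 0], 0]
    - [[0, 0, 0], 0]

```text
time_s: 34.37
tcp_pos: [0.5895, 0.1608, 0.0566]
ee_rot: [[0.994, -0.112, 0.002], [-0.112, -0.994, 0.001], [0.002, -0.001, -1.0]]
wrist_force: [-0.1, -0.1, 0.5]
gripper_width: 0.003
gripper_force: 0.0
```

apply_moves:
  moves:
    - [[0, 0, 0.004], 0]
    - [[0, 0, 0.003], 0]
    - [[0, 0, 0.0015], 0]
    - [[0, 0, 0.0015], 0]
    - [[0, 0, 0.0015], 0]

```text
time_s: 34.78
tcp_pos: [0.5885, 0.1604, 0.0441]
ee_rot: [[0.994, -0.112, -0.0], [-0.112, -0.994, -0.0], [0.0, 0.0, -1.0]]
wrist_force: [-1.7, -0.1, 3.6]
gripper_width: 0.007
gripper_force: 1.5
```

apply_moves:
  moves:
    - [[0, 0, 0.0015], 0]
    - [[0, 0, 0.0015], 0]
    - [[0, 0, 0.0015], 0]
    - [[0, 0, 0.0015], 0]
    - [[0, 0, 0.0015], 0]

```text
time_s: 35.2
tcp_pos: [0.5885, 0.1604, 0.0365]
ee_rot: [[0.994, -0.112, 0.0], [-0.112, -0.994, -0.0], [0.0, 0.0, -1.0]]
wrist_force: [-5.1, 0.4, 14.2]
gripper_width: 0.008
gripper_force: 8.1
```

apply_moves:
  moves:
    - [[0, 0, 0.0015], 0]
    - [[0, 0, 0.001], 0]
    - [[0, 0, 0], 0]
    - [[0, 0, 0], 0]

```text
time_s: 35.53
tcp_pos: [0.5886, 0.1604, 0.0364]
ee_rot: [[0.994, -0.111, 0.001], [-0.111, -0.994, -0.0], [0.001, 0.0, -1.0]]
wrist_force: [-7.2, -0.1, 16.8]
gripper_width: 0.002
gripper_force: 8.4
```

apply_moves:
  moves:
    - [[0, 0, -0.003], 0]
    - [[0, 0, -0.003], 0]
    - [[0, 0, -0.003], 0]
    - [[0, 0, 0], 0]
    - [[0, 0, 0], 0]

```text
time_s: 35.95
tcp_pos: [0.5886, 0.1604, 0.0423]
ee_rot: [[0.994, -0.112, -0.0], [-0.112, -0.994, 0.0], [-0.0, -0.0, -1.0]]
wrist_force: [0.4, -0.0, 0.5]
gripper_width: 0.003
gripper_force: 0.0
```

apply_moves:
  moves:
    - [[0, 0, -0.025], 0]
    - [[0, 0, -0.025], 0]
    - [[0.0037, 0.0376, 0], 0]
    - [[0.0037, 0.0376, 0], 0]
    - [[0.0037, 0.0376, 0], 0]

```text
time_s: 36.37
tcp_pos: [0.5869, 0.0466, 0.0928]
ee_rot: [[0.994, -0.11, 0.001], [-0.11, -0.994, 0.0], [0.0, -0.0, -1.0]]
wrist_force: [0.3, -0.2, -0.6]
gripper_width: 0.004
gripper_force: 0.0
```

apply_moves:
  moves:
    - [[0.0037, 0.0376, 0], 0]
    - [[0, 0, 0], 0]
    - [[0, 0, 0.02], 0]
    - [[0, 0, 0.015], 0]
    - [[0, 0, 0], 0]

```text
time_s: 36.78
tcp_pos: [0.5839, 0.0085, 0.0543]
ee_rot: [[0.993, -0.114, -0.007], [-0.114, -0.994, -0.001], [-0.007, 0.002, -1.0]]
wrist_force: [-1.3, 0.1, -1.2]
gripper_width: 0.009
gripper_force: 0.0
```

apply_moves:
  moves:
    - [[0, 0, 0], 0]
    - [[0, 0, 0], 0]

```text
time_s: 36.95
tcp_pos: [0.587, 0.0096, 0.0582]
ee_rot: [[0.994, -0.111, 0.001], [-0.111, -0.994, -0.0], [0.001, 0.0, -1.0]]
wrist_force: [-1.0, 0.5, 0.8]
gripper_width: 0.007
gripper_force: 0.0
```

B is locked in (no force at 42 mm). Now A.

apply_moves:
  moves:
    - [[0, 0, 0.005], 0]
    - [[0, 0, 0.004], 0]
    - [[0, 0, 0.0015], 0]
    - [[0, 0, 0.0015], 0]
    - [[0, 0, 0.0015], 0]

```text
time_s: 37.37
tcp_pos: [0.5863, 0.0095, 0.0446]
ee_rot: [[0.994, -0.112, -0.0], [-0.112, -0.994, 0.0], [-0.0, 0.0, -1.0]]
wrist_force: [-1.4, 1.6, 2.6]
gripper_width: 0.004
gripper_force: 1.4
```

apply_moves:
  moves:
    - [[0, 0, 0.0015], 0]
    - [[0, 0, 0.0015], 0]
    - [[0, 0, 0.0015], 0]
    - [[0, 0, 0.0015], 0]
    - [[0, 0, 0.0015], 0]

```text
time_s: 37.78
tcp_pos: [0.5863, 0.0094, 0.0369]
ee_rot: [[0.994, -0.112, -0.0], [-0.112, -0.994, 0.0], [-0.0, -0.0, -1.0]]
wrist_force: [-2.3, 1.8, 4.4]
gripper_width: 0.006
gripper_force: 2.1
```

apply_moves:
  moves:
    - [[0, 0, 0.0015], 0]
    - [[0, 0, 0.001], 0]
    - [[0, 0, 0], 0]
    - [[0, 0, 0], 0]

```text
time_s: 38.12
tcp_pos: [0.5864, 0.0094, 0.0365]
ee_rot: [[0.994, -0.111, 0.0], [-0.111, -0.994, -0.0], [0.0, 0.0, -1.0]]
wrist_force: [-6.8, 2.1, 15.3]
gripper_width: 0.002
gripper_force: 7.8
```

apply_moves:
  moves:
    - [[0, 0, -0.003], 0]
    - [[0, 0, -0.003], 0]
    - [[0, 0, -0.003], 0]
    - [[0, 0, 0], 0]
    - [[0, 0, 0], 0]

```text
time_s: 38.53
tcp_pos: [0.5866, 0.0092, 0.043]
ee_rot: [[0.994, -0.112, 0.0], [-0.112, -0.994, -0.0], [0.0, 0.0, -1.0]]
wrist_force: [0.7, -0.4, -0.6]
gripper_width: 0.003
gripper_force: 0.0
```

apply_moves:
  moves:
    - [[0, 0, -0.04], 0]
    - [[0, 0, -0.04], 0]
    - [[0, 0, -0.04], 0]
    - [[0, 0.015, -0.035], 0]
    - [[0, 0.02, -0.035], 0]

```text
time_s: 38.95
tcp_pos: [0.5826, -0.025, 0.235]
ee_rot: [[0.994, -0.11, 0.001], [-0.11, -0.994, 0.0], [0.001, -0.0, -1.0]]
wrist_force: [0.7, 0.8, -0.6]
gripper_width: 0.006
gripper_force: 0.0
```

apply_moves:
  moves:
    - [[0, 0.02, -0.03], 0]
    - [[0, 0.03, 0], 0]
    - [[0, 0, 0], 0]
    - [[0, 0, 0], 0]
    - [[0, 0, 0], 0]

```text
time_s: 39.37
tcp_pos: [0.5764, -0.0751, 0.2621]
ee_rot: [[0.994, -0.113, -0.002], [-0.113, -0.994, 0.0], [-0.002, 0.0, -1.0]]
wrist_force: [-0.3, -0.4, -0.9]
gripper_width: 0.005
gripper_force: 0.0
```

```bash
python3 - <<'E'
from fit import *
p=imaging.capture("wrist");print(r.sense()["time_s"],r.sense()["tcp_pos"])
cv2.imwrite("pics/w12.png",cv2.resize(p["frame"],None,fx=1.5,fy=1.5,interpolation=2)[:400])
for n,q0,z in(("ch1",(.6754,.0022,-.08),.03),("ch2",(.6788,.1516,-.108),.03)):
    q,e=fit(p,CH,q0,z=z,tr=.005);print(n,q.round(4),round(e,2),"off",round(1e3*np.hypot(q[0]-q0[0],q[1]-q0[1]),1))
E
```

```text
39.4167 [ 0.57654231 -0.07475362  0.26199938]
ch1 [ 0.6762  0.011  -0.069 ] 0.71 off 8.9
ch2 [ 0.6806  0.1539 -0.1168] 0.61 off 2.9
```

View pics/w12.png

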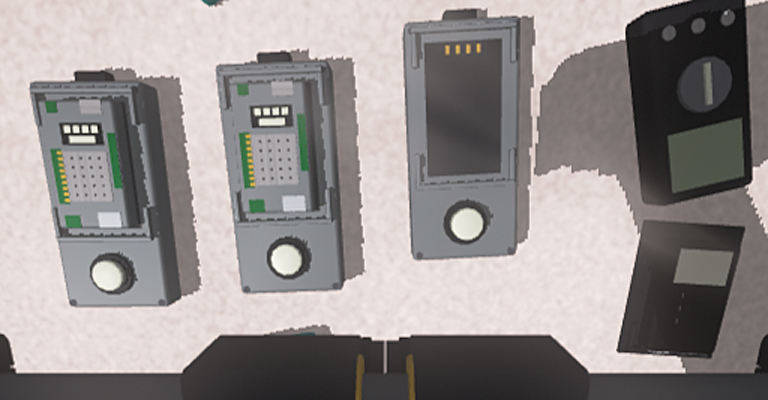

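```bash
python3 - <<'E'
from fit import *
p=imaging.capture("wrist")
qa,e=fit(p,CR,(.6485,.0044,-.08),tr=.004);print("A",qa.round(4),round(e,2))
qb,e=fit(p,CR,(.652,.1545,-.108),tr=.004);print("B",qb.round(4),round(e,2))
for z in(.026,.03,.036):
    q,e=fit(p,CH,(.6754,.0022,-.08),z=z,tr=.004);print(z,q.round(4),round(e,2))
k=5;f=cv2.resize(p["frame"][35:155,140:240],None,fx=k,fy=k,interpolation=2)
M=CH+[0,0,.03]
for q,col in(((.6747,.0025,-.081),(0,0,255)),):
    c,s=np.cos(q[2]),np.sin(q[2])
    for X in M@np.array([[c,s,0],[-s,c,0],[0,0,1]])+[q[0],q[1],0]:
        u=(proj(p,X)-[140,35]+.5)*k;cv2.circle(f,(int(u[0]),int(u[1])),1,col,-1)
c,s=np.cos(qa[2]),np.sin(qa[2])
for X in rect(.027,0,.112,.072,.036)@np.array([[c,s,0],[-s,c,0],[0,0,1]])+[qa[0],qa[1],0]:
    u=(proj(p,X)-[140,35]+.5)*k;cv2.circle(f,(int(u[0]),int(u[1])),1,(255,0,0),-1)
cv2.imwrite("pics/w13.png",f)
E
```

```text
A [ 0.6481  0.0014 -0.0801] 0.92
B [ 0.6541  0.154  -0.1124] 1.06
0.026 [ 0.6762  0.0121 -0.0748] 0.67
0.03 [ 0.676  0.011 -0.071] 0.71
0.036 [ 0.677   0.0092 -0.0742] 0.68
```

View pics/w13.png

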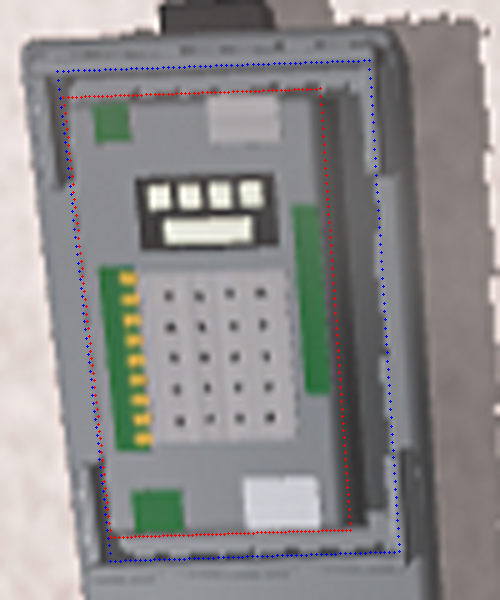

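```bash
python3 -c "
from station import r
print(r.sense()['time_s'],r.finish_job())"
```

```text
the job is handed in; nothing more can be done
39.4667 None
```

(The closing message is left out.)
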